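Solvent tray changeover

TASK

Change over the solvent tray: first take every spent white-capped bottle out of the tray and stand it wholly on the round yellow mat, then load every blue-capped bottle, flask and vial rack that is on the bench into the tray, packed closely enough that all fit in one row, each upright on the tray floor. When everything is in, press the green start button fully down. The bottles are top-heavy: never let one tip over, and leave the beaker, the spanner and the vial box where they are.

Things in the scene. Friction and masses are not known exactly. Their poses are not given: they have to be found in the camera images.
- tray: cream open tray for a single row, fixed to the bench; outside 72 (its x) by 330 (its y), inside 62 by 320; floor 5 thick, walls 5 thick, rim 30 above the bench. Origin: centre of the underside; y runs along the row, z up.
- tray_in (a point): centre of the tray's inner floor, 5 above the bench; axes as the tray's.
- mat: round yellow waste mat, 150 diameter, 3 thick, fixed on the bench. Origin: centre of its underside.
- pad: cream control pad, 75 (its x) by 110 (its y) by 30 tall, fixed on the bench, carrying the green start button in a small black housing. Origin: centre of its underside.
- start_top (a point): centre of the top of the green start button (30 diameter, moves straight down).
- start (a joint): travel of the spring start button: 0 released, 0.006 m fully down (takes about 5 N).
- spent0: slim amber round bottle with a white cap, 153 tall: body 46 diameter from the foot to 92 up, shoulder and a neck 26 diameter, then the cap, 34 diameter, from 125 to 153 up. About 450 g, about half of it in the solid cap: top-heavy, tips over at about 13 degrees; best gripped by the cap. Origin: centre of the foot; z along the bottle to the cap. Stands in the tray at the start. May be absent.
- spent1: slim amber round bottle with a white cap, 153 tall: body 46 diameter from the foot to 92 up, shoulder and a neck 26 diameter, then the cap, 34 diameter, from 125 to 153 up. About 450 g, about half of it in the solid cap: top-heavy, tips over at about 13 degrees; best gripped by the cap. Origin: centre of the foot; z along the bottle to the cap. Stands in the tray at the start. May be absent.
- bottle0: slim amber round bottle with a blue cap, 153 tall: body 46 diameter from the foot to 92 up, shoulder and a neck 26 diameter, then the cap, 34 diameter, from 125 to 153 up. About 450 g, about half of it in the solid cap: top-heavy, tips over at about 13 degrees; best gripped by the cap. Origin: centre of the foot; z along the bottle to the cap. Stands on the bench.
- bottle1: slim amber round bottle with a blue cap, 153 tall: body 46 diameter from the foot to 92 up, shoulder and a neck 26 diameter, then the cap, 34 diameter, from 125 to 153 up. About 450 g, about half of it in the solid cap: top-heavy, tips over at about 13 degrees; best gripped by the cap. Origin: centre of the foot; z along the bottle to the cap. Stands on the bench.
- bottle2: slim amber round bottle with a blue cap, 153 tall: body 46 diameter from the foot to 92 up, shoulder and a neck 26 diameter, then the cap, 34 diameter, from 125 to 153 up. About 450 g, about half of it in the solid cap: top-heavy, tips over at about 13 degrees; best gripped by the cap. Origin: centre of the foot; z along the bottle to the cap. Stands on the bench.
- flask0: conical glass flask, 114 tall, green base 54 diameter to 22 up, narrowing to a neck 22 diameter at 68 up, closed by an orange stopper 28 diameter from 88 to 114 up; 150 g, low centre of mass. Origin: centre of its underside, z up. May be absent.
- flask1: conical glass flask, 114 tall, green base 54 diameter to 22 up, narrowing to a neck 22 diameter at 68 up, closed by an orange stopper 28 diameter from 88 to 114 up; 150 g, low centre of mass. Origin: centre of its underside, z up. May be absent.
- rack: small vial rack: white block 50 by 50 by 34 tall with four blue-capped vials (to 53 up) and a middle steel stem, 10 diameter, that carries a round black lifting knob 26 diameter from 92 to 114 up; 150 g. Origin: centre of its underside, z up, x and y square to its sides. May be absent.
- beaker: clear beaker, 64 diameter, 80 tall; bystander. Origin: centre of its underside.
- spanner: steel spanner 150 long, lying on the bench; bystander. Origin: under its middle.
- vialbox: blue vial box, 60 by 90 by 39 tall, with white vial caps on top; bystander. Origin: centre of its underside.

How it is judged (in metres and radians):
On the way, in this order (a step that is already met when the one before it is completed fails the run):
1. every spent bottle present stands upright, wholly on the yellow mat (horizontal distance between each of spent0, spent1 and mat below 0.054 m and height (world z) of spent0 between -0.001 and 0.008 m and angle between each of spent0, spent1's own z axis and vertical below 0.1 rad and linear speed of each of spent0, spent1 below 0.03 m/s and height (world z) of spent1 between -0.001 and 0.008 m), for 0.2 s.
2. every blue-capped bottle, flask and vial rack present stands upright on the tray floor (x of bottle0 in the frame of tray_in between -0.015 and 0.015 m and y of bottle0 in the frame of tray_in between -0.157 and 0.157 m and z of bottle0 in the frame of tray_in between -0.004 and 0.005 m and angle between each of bottle0, bottle1, bottle2, flask0, flask1, rack's own z axis and vertical below 0.1 rad and linear speed of each of bottle0, bottle1, bottle2, flask0, flask1, rack below 0.03 m/s and x of bottle1 in the frame of tray_in between -0.015 and 0.015 m and y of bottle1 in the frame of tray_in between -0.157 and 0.157 m and z of bottle1 in the frame of tray_in between -0.004 and 0.005 m and x of bottle2 in the frame of tray_in between -0.015 and 0.015 m and y of bottle2 in the frame of tray_in between -0.157 and 0.157 m and z of bottle2 in the frame of tray_in between -0.004 and 0.005 m and x of flask0 in the frame of tray_in between -0.015 and 0.015 m and y of flask0 in the frame of tray_in between -0.157 and 0.157 m and z of flask0 in the frame of tray_in between -0.004 and 0.005 m and x of flask1 in the frame of tray_in between -0.015 and 0.015 m and y of flask1 in the frame of tray_in between -0.157 and 0.157 m and z of flask1 in the frame of tray_in between -0.004 and 0.005 m and x of rack in the frame of tray_in between -0.015 and 0.015 m and y of rack in the frame of tray_in between -0.157 and 0.157 m and z of rack in the frame of tray_in between -0.004 and 0.005 m), for 0.2 s.
3. the start button is pressed fully down (beyond 4.5 mm) (value of joint start above 0.0045 m), for 0.05 s.
At the end, for the whole second after the job is handed in: Every spent bottle present stands upright at rest on the yellow mat, its axis within 54 mm of the mat's centre; every blue-capped bottle, flask and vial rack present stands (within 0.1 rad of upright) at rest on the tray floor, inside the tray's walls (all of step 1 and all of step 2); the robot touches nothing.
It fails at once if a bottle tips over (beyond 0.5 rad) (angle between any of spent0, spent1, bottle0, bottle1, bottle2's own z axis and vertical above 0.5 rad).
It fails at once if the beaker, spanner or vial box is shifted more than 30 mm (distance of any of beaker, spanner, vialbox from where it was at the start of the episode above 0.03 m).
Of spent0, spent1 only 1 to 2 are there at a start; the rules pass over those that are not, and their reading is None.
Of flask0, flask1, rack only 2 to 3 are there at a start; the rules pass over those that are not, and their reading is None.
At some moment in a run one of flask0, flask1, rack may be knocked a few centimetres aside while the robot is not near it.
It also fails if it takes over 210 s, if anything falls off the work surface, if the arm or the gripper's body presses on something with over 40 N, if the wrist force passes 120 N, or if a joint passes its speed limit or range.

ROBOT

A 6-joint arm with a two-finger parallel gripper is mounted at the origin on the work surface. World frame = base frame: x ahead of the robot, y to its left, z up, the work surface at z = 0. Lengths are in mm, angles in degrees, forces in N, time in s.
With the tool pointing down it reaches from about 350 to 875 mm from the base axis. Payload 15.5 kg.
Tool frame: the origin (TCP) lies at the very end of the fingers, on their centre line; the grasp point (between the pads) lies 19 mm behind it; y points along the fingers, x is the direction in which the jaws open and shut, and the axes are right-handed (so a half turn about y gives the same grasp; the last joint's range is limited). The gripper opens to 85 mm and grips with 20 to 120 N. Pads are 22 mm wide; open, the fingers measure 114 mm over their backs; the gripper's body (76 mm by 85 mm) begins 54 mm behind the grasp point. The pads swing forward as they close: fully open they stand 13 mm farther back than shut.
Start: joints at [67.638, 28.281, 77.091, -0, 74.628, -5.472], TCP at [181.588, 598.04, 231.277] pointing down, gripper open.
Joint ranges: [-166.48, 166.48], [-47.26, 123.95], [12.59, 153.08], [-70.14, 250.14], [6.76, 159.57], [-176.63, 176.63]. Speed limits (degrees/s): [108.29, 108.29, 147.25, 172.46, 172.46, 172.46].

INTERFACE

Orientations are given as [roll, pitch, yaw] about the fixed x, y, z axes, in that order (R = Rz(yaw) Ry(pitch) Rx(roll)).
In Python, from bench import ctrl, camera, job, nets gives the robot as it stands.
- The arm moves only by the tool send_rows, never from a script. Its arguments are lists of equal length, an entry for each row: "delta_pos": the shift along the world's x, y, z in cm, a list of three; "angular": the turn, a rotation vector about the world's x, y, z in rad, a list of three. In form: {"delta_pos": [[x, y, z], ...], "angular": [[ax, ay, az], ...]}. A call has 1 to 5 rows; each row is the pose to reach, as a shift and turn from the pose commanded when the call began; what a row does not reach only later rows make up. A row lasts 1/10 s, in which the tool goes at most 50 mm and 8.59 degrees, less where a joint would pass 70% of its speed; a pose out of reach is approached as far as the arm can. A call with a gripper value outside its range is refused whole. "grip" is the opening, from -1 (shut) to 1 (fully open), set as the call begins (left out, the last holds). The fingers move at their own pace and stop on an object; "squeeze" is the grip in N (left out, the last holds). Time passes only in rows, so rows that repeat a pose let the fingers close. It gives the time, the measured TCP pose, the force and the opening at its end, in the units of the state.
- ctrl.state(): the state, without advancing time (a new reading comes with each control period).
- camera(name): name is "side" or "top" or "wrist"; returns a dict with "image" (400x640x3 uint8, red, green, blue), "fx", "fy", "cx", "cy" (pixels), "rvec" (rotation vector, rad) and "tvec" (3), from world to camera coordinates, as OpenCV has them. Camera axes: x right, y down, z forward; pixel columns grow to the right and rows downward; lengths in mm; the calibration is good to about 2 mm. A picture is of the moment at which its call begins. There is no depth.
- job.close_job(): hands the job in, once; it reports no verdict.
Trained networks look in the newest picture that a camera, given by its name, has taken for a name from the list of things; names that differ only in an ending like _2 or _b are one class to them, and where a whole thing is asked for, a point or a joint stands for the part that bears it (a point fixed in the world has none). Each returns a list of dicts, best first, with "conf" (0 to 1); they miss things now and then, are a little off and sometimes report something else, mostly with a low value. They report only what shows in the picture. A call takes as long as a camera call.
- nets.silhouettes(label, camera): "region" (400x640 bool, what is visible of it) and "bbox" ([centre column, centre row, width, height] in pixels, round what is visible of it).
- nets.landmark_of(label, camera): "pixel" ([column, row] in pixels: a listed point, or the origin of a listed thing).
The state is a dict: "clock": time; "qpos": joint angles; "qvel": joint speeds; "joint_torque": joint torques, N m; "tool_pos": TCP position; "ee_rot": TCP orientation; "ft_force": force on the tool from outside, world axes, zero at the start; "ft_torque": the same for the moment, N m; "width": finger opening in mm.
Only numpy, scipy, OpenCV 4.12 (cv2) and the standard library are available. Lean on these libraries where they do the work, as an engineer would, in place of code of your own. Each camera call takes 0.05 s, during which the arm holds its last target. There are 200 camera calls.

## Working session

There is one attempt and no reset: what is moved stays moved. The work goes in short steps, Python scripts to look and compute and a tool call to move; the robot and the scene stay as the last step left them, time stands still between calls to the robot, and variables do not carry over. Pictures are saved under pics/ and viewed, about 12 in all and at most 16, crops included, and the job is handed in when it is done.

Besides the shell and the picture viewer there is one more tool, called after "Request:" as name(argument=value, ...), one argument or row to a line, values as JSON. send_rows: Moves the arm, as the interface text tells. Its arguments: {"type":"object","properties":{"delta_pos":{"type":"array","items":{"type":"array","items":{"type":"number"}}},"angular":{"type":"array","items":{"type":"array","items":{"type":"number"}}},"grip":{"type":"number"},"squeeze":{"type":"number"}},"required":["delta_pos","angular"]}

```bash
ls; mkdir -p pics
cat > h.py <<'E'
import numpy as np, cv2, json
from bench import ctrl, camera, job, nets
def ray(c,px):
    R,_=cv2.Rodrigues(np.array(c["rvec"],float)); t=np.array(c["tvec"],float).ravel()
    d=R.T@np.array([(px[0]-c["cx"])/c["fx"],(px[1]-c["cy"])/c["fy"],1.]); o=-R.T@t
    return o,d
def at(c,px,z):
    o,d=ray(c,px); return (o+d*(z-o[2])/d[2]).round(1)
def proj(c,p):
    K=np.array([[c["fx"],0,c["cx"]],[0,c["fy"],c["cy"]],[0,0,1.]])
    return cv2.projectPoints(np.array(p,float).reshape(-1,1,3),np.array(c["rvec"],float),np.array(c["tvec"],float),K,None)[0].reshape(-1,2)
def save(c,n): cv2.imwrite("pics/"+n,c["image"][:,:,::-1])
E
python3 - <<'E'
from h import *
for n in ("top","side"):
    c=camera(n); save(c,n+"0.png"); o,_=ray(c,(0,0)); print(n,o.round(),c["fx"])
    for l in "tray tray_in mat pad start_top spent0 bottle0 flask0 rack beaker spanner vialbox".split():
        z={"tray_in":5,"start_top":40}.get(l,0)
        print(l,[(d["pixel"],round(d["conf"],2),at(c,d["pixel"],z).tolist()) for d in nets.landmark_of(l,n) if d["conf"]>.3])
print(ctrl.state())
E
```

```text
pics
top [ 427.   -3. 1183.] 503.3305363959559
tray [([338.7, 207.2], 0.63, [610.5, -15.2, 0.0])]
tray_in [([336.7, 210.9], 0.9, [600.8, -10.4, 5.0])]
mat [([477.2, 230.7], 0.61, [556.3, -340.3, 0.0]), ([211.9, 281.5], 0.46, [433.6, 279.8, 0.0])]
pad [([187.8, 222.0], 0.82, [573.0, 343.6, 0.0])]
start_top [([173.3, 217.1], 0.58, [579.2, 366.1, 40.0]), ([411.3, 276.3], 0.53, [448.4, -177.8, 40.0])]
spent0 [([367.4, 204.6], 0.92, [617.1, -83.3, 0.0])]
bottle0 [([250.3, 284.8], 0.88, [426.8, 189.8, 0.0]), ([412.0, 280.0], 0.87, [440.7, -185.4, 0.0]), ([366.9, 206.1], 0.7, [613.4, -82.1, 0.0]), ([309.2, 284.7], 0.63, [428.1, 52.7, 0.0])]
flask0 [([353.5, 278.9], 0.62, [442.2, -50.0, 0.0])]
rack [([211.4, 280.5], 0.84, [435.9, 281.1, 0.0]), ([367.5, 204.4], 0.59, [617.5, -83.6, 0.0])]
beaker [([392.0, 139.7], 0.65, [776.8, -143.9, 0.0])]
spanner [([268.4, 132.6], 0.82, [794.1, 157.1, 0.0]), ([337.3, 211.3], 0.55, [600.6, -11.9, 0.0])]
vialbox [([319.9, 135.8], 0.93, [786.2, 31.2, 0.0]), ([190.1, 222.4], 0.73, [572.1, 338.1, 0.0])]
side [ 433. -630.  804.] 469.2476265879252
tray [([334.1, 
[... 761 characters left out ...]
404.5, 200.2], 0.95, [788.4, 25.3, 0.0])]
{'clock': 1.3, 'qpos': array([ 6.76378527e+01,  2.82808341e+01,  7.70924955e+01,  5.27985025e-04,
        7.46292464e+01, -5.47239360e+00]), 'qvel': array([ 0.06015208,  0.04682186,  0.04155581,  0.04141636, -0.08373472,
       -0.03202156]), 'joint_torque': array([-3.68737034e-03, -8.82013893e+01, -3.84260380e+01, -5.04092404e-04,
        8.68414281e-04,  2.42357132e-06]), 'tool_pos': array([181.57631151, 598.02507461, 231.27483868]), 'ee_rot': array([-8.99992476e+01,  2.51561193e-03,  7.31101063e+01]), 'ft_force': array([ 0.29112095, -0.68937615, -0.39525967]), 'ft_torque': array([ 0.04456867,  0.00888609, -0.00841833]), 'width': 85.62341978085674}
```

View pics/top0.png

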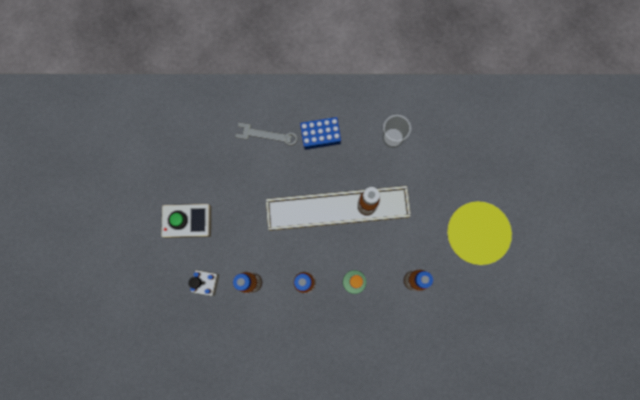

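View pics/side0.png

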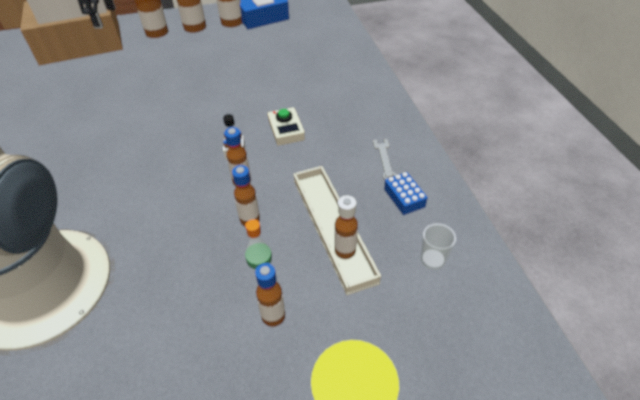

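```bash
cat > m.py <<'E'
from h import *
def cent(c,px,kind,r=14):
    im=c["image"].astype(int); h=cv2.cvtColor(c["image"],cv2.COLOR_RGB2HSV).astype(int)
    H,S,V=h[...,0],h[...,1],h[...,2]
    m={"blue":(H>100)&(H<130)&(S>130),"orange":(H>4)&(H<22)&(S>170)&(V>150),"black":(V<45),"white":(S<45)&(V>120),"green":(H>45)&(H<85)&(S>120),"yellow":(H>22)&(H<35)&(S>150)}[kind]
    w=np.zeros_like(m); w[max(0,px[1]-r):px[1]+r,max(0,px[0]-r):px[0]+r]=1
    m=m&w
    n,l,s,ce=cv2.connectedComponentsWithStats(m.astype(np.uint8)); i=1+np.argmax(s[1:,4])
    x,y,ww,hh,a=s[i]
    return ce[i],[int(v) for v in (x,y,ww,hh,a)]
E
python3 - <<'E'
from m import *
t=camera("top"); s=camera("side")
T=dict(spent=((371,195),"white",(348,205),139),b0=((242,282),"blue",(234,136),142),b1=((303,282),"blue",(242,175),142),b2=((425,280),"blue",(265,274),142),flask=((356,281),"orange",(253,229),103),rack=((196,283),"black",(229,120),104),button=((177,219),"green",(284,115),38),mat=((479,233),"yellow",(355,380),3))
for k,(p,c,q,z) in T.items():
    r=45 if k=="mat" else 12
    try:
        a,ba=cent(t,p,c,r); b,bb=cent(s,q,c,r if k!='mat' else 45)
        o1,d1=ray(t,a);o2,d2=ray(s,b)
        A=np.c_[d1,-d2]; u=np.linalg.lstsq(A,o2-o1,rcond=None)[0]; P,Q=o1+u[0]*d1,o2+u[1]*d2
        print(k,a.round(1),ba,bb,"tri",((P+Q)/2).round(1),"gap",np.linalg.norm(P-Q).round(1),"top",at(t,a,z),"side",at(s,b,z))
    except Exception as e: print(k,e)
# tray corners outer
h=cv2.cvtColor(t["image"],cv2.COLOR_RGB2HSV).astype(int)
m=((h[...,2]>120)&(h[...,1]<90)).astype(np.uint8); m[:170]=0;m[245:]=0;m[:,:255]=0;m[:,420:]=0
pts=np.argwhere(m)[:,::-1].astype(np.float32); R=cv2.minAreaRect(pts); print(R)
B=cv2.boxPoints(R); print([at(t,p,30)[:2].tolist() for p in B]); print(at(t,R[0],30))
for n,c in(("top",t),("side",s)):
    for d in nets.silhouettes("tray",n)[:1]:
        cs,_=cv2.findContours(d["region"].astype(np.uint8),0,2); k=max(cs,key=len); R=cv2.minAreaRect(np.vstack(cs)); print(n,d["conf"],[at(c,p,30)[:2].tolist() for p in cv2.boxPoints(R)],at(c,R[0],30))
v=np.hstack([cv2.resize(t["image"][175:240,255:420],None,fx=4,fy=4,interpolation=2)]); cv2.imwrite("pics/tray1.png",v[:,:,::-1])
E
```

```text
spent [372.8 194.8] [359, 186, 24, 21, 315] [336, 193, 24, 24, 571] tri [613.6 -84.2 156. ] gap 2.2 top [615.5 -85.4 139. ] side [619.4 -69.8 139. ]
b0 [241.5 281.6] [233, 274, 17, 16, 167] [224, 128, 16, 17, 178] tri [432.9 185.7 137.4] gap 0.3 top [433.  184.9 142. ] side [432.8 180.1 142. ]
b1 [302.3 281.7] [294, 274, 17, 16, 156] [233, 166, 16, 19, 199] tri [434.2  60.5 137.2] gap 0.7 top [433.8  60.2 142. ] side [434.5  55.5 142. ]
b2 [423.7 279.4] [416, 272, 17, 16, 170] [256, 263, 19, 23, 293] tri [ 441.1 -187.5  141.5] gap 1.2 top [ 440.5 -187.4  142. ] side [ 441.7 -187.8  142. ]
flask [356.  281.1] [351, 276, 11, 11, 104] [245, 219, 14, 15, 136] tri [436.3 -50.8 111.6] gap 0.4 top [436.2 -51.2 103. ] side [436.6 -43.6 103. ]
rack [194.8 282.3] [189, 278, 13, 10, 97] [225, 116, 8, 10, 63] tri [431.4 291.3 104.1] gap 0.7 top [431.1 291.3 104. ] side [431.8 291.4 104. ]
button [175.9 219.1] [169, 212, 15, 14, 151] [278, 109, 12, 9, 77] tri [574.2 357.8  46.3] gap 0.6 top [575.  360.4  38. ] side [576.1 368.6  38. ]
mat [479.2 232.7] [448, 202, 63, 63, 3096] [312, 341, 86, 59, 4178] tri [ 551.6 -338.6   22. ] gap 4.8 top [ 551.2 -343.8    3. ] side [ 557.  -331.6    3. ]
((337.534423828125, 206.1999053955078), (34.16270065307617, 143.40243530273438), 84.64418029785156)
[[631.6, 158.1], [664.8, -174.5], [584.9, -180.3], [552.0, 148.5]]
[608.1 -12.2  30. ]
top 0.56 [[627.0, 157.2], [659.5, -172.9], [582.5, -178.4], [550.2, 148.1]] [604.6 -11.6  30. ]
side 0.88 [[544.6, 146.8], [639.5, 180.3], [658.5, -183.8], [582.3, -201.2]] [607.2 -34.9  30. ]
```

View pics/tray1.png

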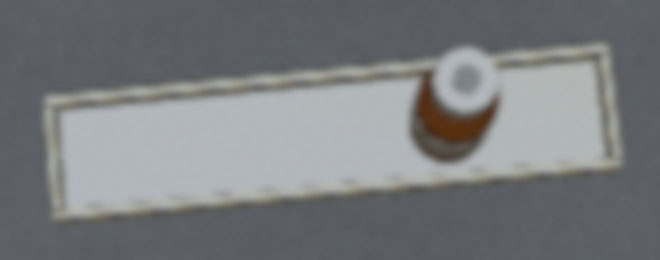

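Request:
send_rows(
  delta_pos=[
    [2.16,-3.41,0],
    [4.32,-6.82,0],
    [6.48,-10.23,0],
    [8.64,-13.64,0],
    [10.8,-17.05,0],
  ],
  angular=[
    [0,0,-0.06],
    [0,0,-0.12],
    [0,0,-0.18],
    [0,0,-0.24],
    [0,0,-0.296],
  ],
  grip=1,
  squeeze=60,
)

```text
clock: 2.0
tool_pos: [290.2, 426.2, 231.4]
ee_rot: [-90.0, -0.0, 56.0]
ft_force: [1.2, 0.2, -0.5]
width: 85.3
```

Request:
send_rows(
  delta_pos=[
    [2.16,-3.41,0],
    [4.32,-6.82,0],
    [6.48,-10.23,0],
    [8.64,-13.64,0],
    [10.8,-17.05,0],
  ],
  angular=[
    [0,0,-0.06],
    [0,0,-0.12],
    [0,0,-0.18],
    [0,0,-0.24],
    [0,0,-0.296],
  ],
)

```text
clock: 2.5
tool_pos: [398.3, 255.6, 231.5]
ee_rot: [-90.0, -0.0, 39.1]
ft_force: [0.5, 0.3, -0.5]
width: 85.3
```

Request:
send_rows(
  delta_pos=[
    [2.16,-3.41,0],
    [4.32,-6.82,0],
    [6.48,-10.23,0],
    [8.64,-13.64,0],
    [10.8,-17.05,0],
  ],
  angular=[
    [0,0,-0.06],
    [0,0,-0.12],
    [0,0,-0.18],
    [0,0,-0.24],
    [0,0,-0.296],
  ],
)

```text
clock: 3.0
tool_pos: [506.3, 84.9, 231.5]
ee_rot: [-90.0, -0.0, 22.1]
ft_force: [-0.3, 0.9, 0.4]
width: 85.4
```

Request:
send_rows(
  delta_pos=[
    [2.16,-2.91,0],
    [4.32,-5.82,0],
    [6.48,-7.23,0],
    [8.0,-9.64,0],
    [8.0,-12.05,0],
  ],
  angular=[
    [0,0,-0.06],
    [0,0,-0.12],
    [0,0,-0.18],
    [0,0,-0.24],
    [0,0,-0.296],
  ],
)

```text
clock: 3.5
tool_pos: [587.3, -35.0, 231.1]
ee_rot: [-90.0, -0.1, 5.1]
ft_force: [-0.1, -0.8, 0.0]
width: 85.8
```

Run:
```python
from h import *
s=ctrl.state(); print(s["clock"],s["tool_pos"],s["ee_rot"],s["qpos"])
c=camera("wrist"); save(c,"w1.png"); o,d=ray(c,(320,200)); print(o.round(),d.round(2))
P=[[604.5,-12.5,30]]
print(proj(c,[[613.6,-84.2,153],[613,-84,5],[436.3,-50.8,114],[441,-187.5,153]]).round())
```

```text
3.5 [587.30847174 -35.04875011 231.10988546] [-9.00093565e+01 -5.65919767e-02  5.13658088e+00] [-9.23205325e+00  2.52977850e+01  8.25007003e+01  5.23204654e-03
  7.21443711e+01 -1.43702313e+01]
[581.  31. 373.] [ 0.04 -0.25 -0.97]
[[346. 282.]
 [334. 218.]
 [120. 200.]
 [109. 385.]]
```

View pics/w1.png

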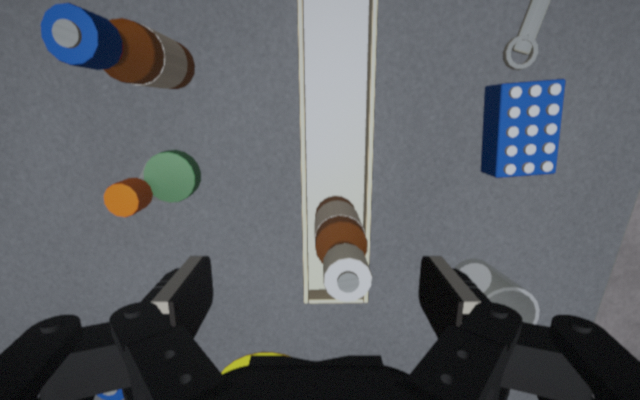

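Request:
send_rows(
  delta_pos=[
    [1.3,-2.4,0],
    [2.7,-4.9,0],
    [2.7,-4.9,0],
    [2.7,-4.9,-3],
    [2.7,-4.9,-6],
  ],
  angular=[
    [0,0,0],
    [0,0,0],
    [0,0,0],
    [0,0,0],
    [0,0,0],
  ],
)

```text
clock: 4.05
tool_pos: [612.8, -82.7, 171.2]
ee_rot: [-90.0, -0.1, 5.3]
ft_force: [0.1, -0.8, 0.3]
width: 85.0
```

Request:
send_rows(
  delta_pos=[
    [0,0,-2],
    [0,0,-4],
    [0,0,-5.1],
    [0,0,-5.1],
    [0,0,-5.1],
  ],
  angular=[
    [0,0,0],
    [0,0,0],
    [0,0,0],
    [0,0,0],
    [0,0,0],
  ],
)

```text
clock: 4.55
tool_pos: [612.9, -82.8, 120.9]
ee_rot: [-90.0, -0.0, 5.3]
ft_force: [-0.1, 0.3, -0.2]
width: 85.0
```

Run:
```python
from h import *
s=ctrl.state(); print(s["clock"],s["tool_pos"],s["ee_rot"])
c=camera("wrist"); save(c,"w2.png"); print(proj(c,[[614,-84,153]]))
for d in nets.silhouettes("spent0","wrist")[:2]: print(d["bbox"],d["conf"])
```

```text
4.55 [612.86062965 -82.8033144  120.93881788] [-9.00096657e+01 -3.17909542e-02  5.28324777e+00]
[[318.47843732 304.65901655]]
```

View pics/w2.png

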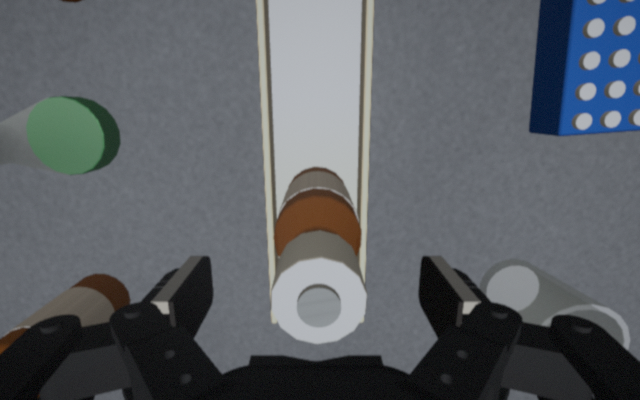

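Request:
send_rows(
  delta_pos=[
    [0,0,0],
    [0,0,0],
    [0,0,0],
    [0,0,0],
    [0,0,0],
  ],
  angular=[
    [0,0,0],
    [0,0,0],
    [0,0,0],
    [0,0,0],
    [0,0,0],
  ],
  grip=-1,
  squeeze=60,
)

```text
clock: 5.15
tool_pos: [612.9, -83.0, 120.7]
ee_rot: [-90.0, -0.0, 5.3]
ft_force: [-0.1, 1.1, 5.2]
width: 32.9
```

Request:
send_rows(
  delta_pos=[
    [0,0,0],
    [0,0,0],
    [0,0,0],
    [0,0,0.5],
    [0,0,1],
  ],
  angular=[
    [0,0,0],
    [0,0,0],
    [0,0,0],
    [0,0,0],
    [0,0,0],
  ],
)

```text
clock: 5.65
tool_pos: [612.1, -82.8, 130.2]
ee_rot: [-90.0, 0.1, 5.3]
ft_force: [-0.4, 0.3, -4.4]
width: 32.6
```

Request:
send_rows(
  delta_pos=[
    [0,0,1.5],
    [0,0,3.5],
    [0,0,5],
    [-0.4,-1.5,5],
    [-1,-4.0,5],
  ],
  angular=[
    [0,0,0],
    [0,0,0],
    [0,0,0],
    [0,0,0],
    [0,0,0],
  ],
)

```text
clock: 6.15
tool_pos: [602.4, -122.8, 180.4]
ee_rot: [-90.0, -0.0, 5.4]
ft_force: [0.2, -1.1, -5.4]
width: 32.5
```

Request:
send_rows(
  delta_pos=[
    [-0.7,-3,0],
    [-1.4,-6,0],
    [-2.1,-9,0],
    [-2.8,-12,0],
    [-3.5,-15,0],
  ],
  angular=[
    [0,0,0],
    [0,0,0],
    [0,0,0],
    [0,0,0],
    [0,0,0],
  ],
)

```text
clock: 6.65
tool_pos: [566.4, -274.5, 179.6]
ee_rot: [-90.0, 0.1, 5.3]
ft_force: [0.5, -0.3, -4.1]
width: 32.9
```

Request:
send_rows(
  delta_pos=[
    [-0.7,-3,0],
    [-1.3,-5.5,0],
    [-1.5,-6.9,0],
    [-1.5,-6.9,-1],
    [-1.5,-6.9,-2.5],
  ],
  angular=[
    [0,0,0],
    [0,0,0],
    [0,0,0],
    [0,0,0],
    [0,0,0],
  ],
)

```text
clock: 7.15
tool_pos: [552.6, -342.0, 154.9]
ee_rot: [-90.0, -0.0, 5.2]
ft_force: [-0.7, 1.6, -5.6]
width: 32.5
```

Run:
```python
from m import *
t=camera("top");s=camera("side")
m,b=cent(t,(479,233),"yellow",45); print(b)
h=cv2.cvtColor(t["image"],cv2.COLOR_RGB2HSV).astype(int)
w=camera("wrist")
v=np.vstack([cv2.resize(s["image"][260:400,220:480],None,fx=2.4,fy=2.0),]); 
w2=cv2.resize(w["image"],(528,330)); s2=cv2.resize(s["image"][240:400,250:420],(264,250))
o=np.zeros((330,800,3),np.uint8); o[:,:528]=w2; o[:250,528:792]=s2; cv2.imwrite("pics/w3.png",o[:,:,::-1]); print(ctrl.state()["tool_pos"])
print(proj(s,[[552,-342,3]]),proj(w,[[552,-342,3]])*.825)
```

```text
[448, 202, 51, 60, 1665]
[ 551.96993132 -340.68356854  153.92622915]
[[353.25422042 380.30831819]] [[261.17253479 157.42795687]]
```

View pics/w3.png

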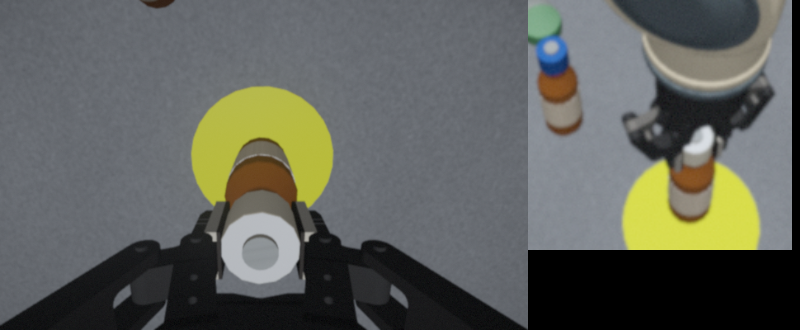

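Request:
send_rows(
  delta_pos=[
    [0,0,-1],
    [0,0,-2],
    [0,0,-2.8],
    [0,0,-3.2],
    [0,0,-3.5],
  ],
  angular=[
    [0,0,0],
    [0,0,0],
    [0,0,0],
    [0,0,0],
    [0,0,0],
  ],
)

```text
clock: 7.8
tool_pos: [552.5, -341.8, 119.7]
ee_rot: [-90.0, 0.0, 5.3]
ft_force: [0.1, 0.0, -4.0]
width: 32.8
```

Request:
send_rows(
  delta_pos=[
    [0,0,0],
    [0,0,0],
    [0,0,0],
    [0,0,0],
    [0,0,0],
  ],
  angular=[
    [0,0,0],
    [0,0,0],
    [0,0,0],
    [0,0,0],
    [0,0,0],
  ],
)

```text
clock: 8.3
tool_pos: [552.7, -342.0, 120.5]
ee_rot: [-90.0, -0.0, 5.3]
ft_force: [0.6, -0.8, -5.0]
width: 33.1
```

Request:
send_rows(
  delta_pos=[
    [0,0,-0.1],
    [0,0,-0.2],
    [0,0,-0.2],
    [0,0,-0.2],
  ],
  angular=[
    [0,0,0],
    [0,0,0],
    [0,0,0],
    [0,0,0],
  ],
)

```text
clock: 8.7
tool_pos: [552.8, -342.1, 118.7]
ee_rot: [-90.0, -0.0, 5.3]
ft_force: [-0.1, 0.7, 4.3]
width: 32.9
```

Request:
send_rows(
  delta_pos=[
    [0,0,0],
    [0,0,0],
    [0,0,0],
    [0,0,0],
    [0,0,0],
  ],
  angular=[
    [0,0,0],
    [0,0,0],
    [0,0,0],
    [0,0,0],
    [0,0,0],
  ],
  grip=1,
)

```text
clock: 9.2
tool_pos: [552.6, -342.0, 118.3]
ee_rot: [-90.0, 0.0, 5.3]
ft_force: [0.7, 0.6, -0.3]
width: 85.5
```

Request:
send_rows(
  delta_pos=[
    [0,0,1],
    [0,0,3],
    [0,0,6],
    [0,0,9],
    [0,0,11],
  ],
  angular=[
    [0,0,0],
    [0,0,0],
    [0,0,0],
    [0,0,0],
    [0,0,0],
  ],
)

```text
clock: 9.7
tool_pos: [553.1, -342.3, 231.4]
ee_rot: [-90.1, -0.1, 5.3]
ft_force: [0.1, 0.9, 0.1]
width: 85.5
```

Request:
send_rows(
  delta_pos=[
    [-0.5,4,0],
    [-1,8,0],
    [-2,12,0],
    [-4,16,0],
    [-6,20,0],
  ],
  angular=[
    [0,0,0],
    [0,0,0],
    [0,0,0],
    [0,0,0],
    [0,0,0],
  ],
)

```text
clock: 10.2
tool_pos: [491.9, -140.5, 229.0]
ee_rot: [-90.0, -0.0, 5.3]
ft_force: [0.2, 0.1, 0.1]
width: 85.4
```

Request:
send_rows(
  delta_pos=[
    [-1.5,2.5,0],
    [-3,5,0],
    [-4.5,7.5,0],
    [-5.7,9.1,0],
    [-5.7,9.1,0],
  ],
  angular=[
    [0,0,0],
    [0,0,0],
    [0,0,0],
    [0,0,0],
    [0,0,0],
  ],
)

```text
clock: 10.7
tool_pos: [434.1, -49.4, 228.8]
ee_rot: [-90.0, 0.0, 5.4]
ft_force: [-0.1, -0.1, 0.2]
width: 85.8
```

Run:
```python
from m import *
s=camera("side"); w=camera("wrist"); t=camera("top")
w2=cv2.resize(w["image"],(528,330)); s2=cv2.resize(s["image"][240:400,250:420],(264,250))
o=np.zeros((330,800,3),np.uint8); o[:,:528]=w2; o[:250,528:792]=s2; cv2.imwrite("pics/w4.png",o[:,:,::-1]); print(ctrl.state()["tool_pos"])
c,b=cent(w,tuple(int(v) for v in proj(w,[[436,-51,114]])[0]),"orange",50); print(b,c,proj(w,[[436.3,-50.8,114]]), at(w,c,114))
c,b=cent(t,(196,283),"black",20); print("rack knob",at(t,c,104), end=" "); c,b=cent(s,(229,120),"black",14); print(at(s,c,104))
```

```text
[436.25890453 -51.39996149 228.67372221]
[301, 182, 33, 33, 865] [316.86473988 197.85086705] [[316.64739013 199.03169385]] [436.4 -49.9 114. ]
rack knob [431.1 291.3 104. ] [431.8 279.5 104. ]
```

View pics/w4.png

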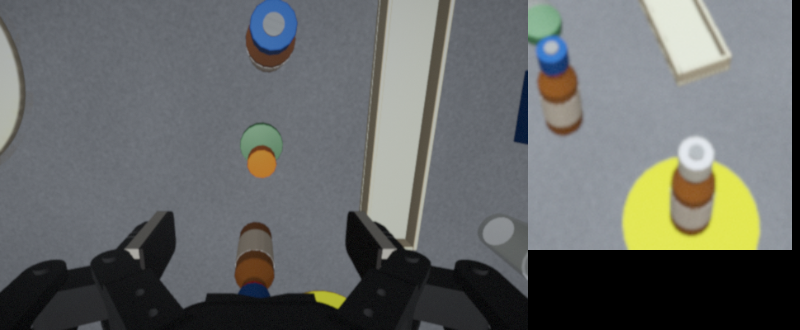

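Request:
send_rows(
  delta_pos=[
    [0.05,0.1,-3],
    [0.05,0.1,-6],
    [0.05,0.1,-9],
    [0.05,0.1,-12],
    [0.05,0.1,-14.8],
  ],
  angular=[
    [0,0,0],
    [0,0,0],
    [0,0,0],
    [0,0,0],
    [0,0,0],
  ],
)

```text
clock: 11.35
tool_pos: [436.8, -50.8, 79.0]
ee_rot: [-90.0, -0.0, 5.2]
ft_force: [0.3, -0.3, 0.2]
width: 85.6
```

Request:
send_rows(
  delta_pos=[
    [0,0,0],
    [0,0,0],
    [0,0,0],
    [0,0,0],
    [0,0,0],
  ],
  angular=[
    [0,0,0],
    [0,0,0],
    [0,0,0],
    [0,0,0],
    [0,0,0],
  ],
  grip=-1,
  squeeze=40,
)

```text
clock: 11.85
tool_pos: [436.8, -50.2, 81.5]
ee_rot: [-90.0, -0.1, 5.3]
ft_force: [-1.7, -1.5, 10.3]
width: 26.8
```

Request:
send_rows(
  delta_pos=[
    [0,0,0],
    [0,0,0],
    [0,0,0],
    [0,0,0],
    [0,0,0],
  ],
  angular=[
    [0,0,0],
    [0,0,0],
    [0,0,0],
    [0,0,0],
    [0,0,0],
  ],
)

```text
clock: 12.35
tool_pos: [436.8, -50.2, 81.5]
ee_rot: [-90.1, -0.1, 5.3]
ft_force: [-1.7, -1.1, 9.4]
width: 26.8
```

Request:
send_rows(
  delta_pos=[
    [0,0,1],
    [0,0,3],
    [0,0,5],
    [0,0,7],
    [0,0,8],
  ],
  angular=[
    [0,0,0],
    [0,0,0],
    [0,0,0],
    [0,0,0],
    [0,0,0],
  ],
)

```text
clock: 12.85
tool_pos: [436.7, -50.1, 162.6]
ee_rot: [-90.1, -0.2, 5.3]
ft_force: [0.4, -0.0, -1.9]
width: 26.7
```

Request:
send_rows(
  delta_pos=[
    [3.3,1.9,0],
    [6.6,3.8,0],
    [9.9,5.7,0],
    [13.2,7.6,0],
    [16.2,9.4,0],
  ],
  angular=[
    [0,0,0],
    [0,0,0],
    [0,0,0],
    [0,0,0],
    [0,0,0],
  ],
)

```text
clock: 13.35
tool_pos: [599.4, 45.1, 160.6]
ee_rot: [-90.0, -0.0, 5.3]
ft_force: [-0.2, -1.6, -0.6]
width: 26.9
```

Request:
send_rows(
  delta_pos=[
    [0,0,0],
    [0,0,0],
  ],
  angular=[
    [0,0,0],
    [0,0,0],
  ],
)

```text
clock: 13.55
tool_pos: [598.0, 44.5, 160.1]
ee_rot: [-90.0, 0.0, 5.3]
ft_force: [0.1, 0.4, -1.6]
width: 27.0
```

Run:
```python
from m import *
w=camera("wrist"); save(w,"w5.png"); print(ctrl.state()["tool_pos"])
u=np.array([-.0925,.9957,0]);v=np.array([.9957,.0925,0]);C=np.array([604.5,-12.5,30])
im=w["image"].copy()
cor=[C+a*36*v+b*165*u for a,b in((-1,1),(1,1))]; print("pred corners",proj(w,cor).round(1))
# edges: scan perpendicular lines at several tray y
hsv=cv2.cvtColor(w["image"],cv2.COLOR_RGB2HSV).astype(int)
for y in (80,110,140):
    ss=np.arange(-60,60,.5); P=proj(w,[C+y*u+x*v for x in ss]); 
    val=cv2.remap(w["image"].max(2),P[:,0].astype(np.float32),P[:,1].astype(np.float32),1).ravel().astype(int)
    sm=np.convolve(val,np.ones(3)/3,"same"); g=np.gradient(sm); L=ss[4:110][np.argmax(g[4:110])]; R=ss[-110:-4][np.argmin(g[-110:-4])]
    print(y,"outer edges x",L,R)
```

```text
[597.4039276   44.01173478 160.17416959]
pred corners [[268.   50.1]
 [366.8  50.2]]
80 outer edges x -27.5 29.5
110 outer edges x -28.0 29.5
140 outer edges x -28.0 29.0
```

View pics/w5.png

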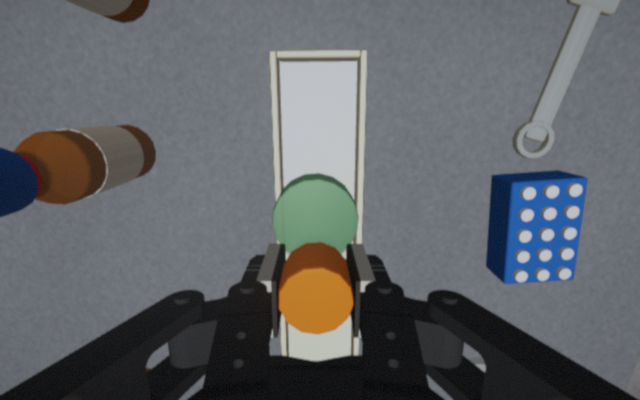

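Request:
send_rows(
  delta_pos=[
    [0.1,0,-2],
    [0.1,0,-4],
    [0.1,0,-5.5],
    [0.1,0,-6.8],
    [0.1,0,-7.4],
  ],
  angular=[
    [0,0,0],
    [0,0,0],
    [0,0,0],
    [0,0,0],
    [0,0,0],
  ],
)

```text
clock: 14.1
tool_pos: [598.1, 43.6, 85.8]
ee_rot: [-90.0, 0.1, 5.2]
ft_force: [-14.1, -0.8, 54.8]
width: 27.3
```

Request:
send_rows(
  delta_pos=[
    [0,0,0],
    [0,0,0],
    [0,0,0],
  ],
  angular=[
    [0,0,0],
    [0,0,0],
    [0,0,0],
  ],
)

```text
clock: 14.4
tool_pos: [599.1, 43.9, 86.6]
ee_rot: [-90.0, -0.0, 5.3]
ft_force: [0.4, -0.0, -1.5]
width: 27.0
```

Request:
send_rows(
  delta_pos=[
    [0,0,-0.1],
    [0,0,-0.2],
    [0,0,-0.2],
    [0,0,-0.2],
  ],
  angular=[
    [0,0,0],
    [0,0,0],
    [0,0,0],
    [0,0,0],
  ],
)

```text
clock: 14.8
tool_pos: [599.4, 44.0, 85.7]
ee_rot: [-90.0, -0.1, 5.3]
ft_force: [-6.1, -0.6, 20.7]
width: 26.7
```

Run:
```python
from m import *
w=camera("wrist"); s=camera("side"); print(ctrl.state()["tool_pos"])
w2=cv2.resize(w["image"],(528,330)); s2=cv2.resize(s["image"][150:310,250:420],(264,250))
o=np.zeros((330,800,3),np.uint8); o[:,:528]=w2; o[:250,528:792]=s2; cv2.imwrite("pics/w6.png",o[:,:,::-1])
```

```text
[599.42910245  43.96563419  85.6600052 ]
```

View pics/w6.png

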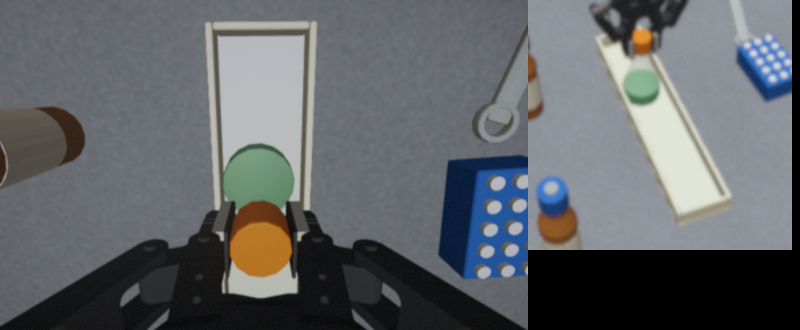

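Request:
send_rows(
  delta_pos=[
    [0.1,0,0.1],
    [0.1,0,0.1],
    [0.1,0,0.1],
    [0.1,0,0.1],
    [0.1,0,0.1],
  ],
  angular=[
    [0,0,0],
    [0,0,0],
    [0,0,0],
    [0,0,0],
    [0,0,0],
  ],
  grip=1,
)

```text
clock: 15.4
tool_pos: [600.0, 44.1, 85.1]
ee_rot: [-90.0, 0.0, 5.3]
ft_force: [0.2, 0.2, -0.0]
width: 85.3
```

Request:
send_rows(
  delta_pos=[
    [0,0,2],
    [0,0,5],
    [0,0,8],
    [0,0,11],
    [0,0,13],
  ],
  angular=[
    [0,0,0],
    [0,0,0],
    [0,0,0],
    [0,0,0],
    [0,0,0],
  ],
)

```text
clock: 15.9
tool_pos: [600.5, 44.1, 217.4]
ee_rot: [-90.0, -0.1, 5.3]
ft_force: [-0.4, 0.5, 0.0]
width: 85.4
```

Request:
send_rows(
  delta_pos=[
    [-3,4,0],
    [-6,8,0],
    [-9,12,0],
    [-12,16,0],
    [-15,20,0],
  ],
  angular=[
    [0,0,0],
    [0,0,0],
    [0,0,0],
    [0,0,0],
    [0,0,0],
  ],
)

```text
clock: 16.4
tool_pos: [448.7, 245.3, 215.3]
ee_rot: [-90.0, -0.0, 5.3]
ft_force: [0.7, 1.1, -0.3]
width: 85.2
```

Run:
```python
from m import *
w=camera("wrist"); s=camera("side"); t=camera("top"); print(ctrl.state()["tool_pos"])
for n,c in (("t",t),("s",s)):
    h=cv2.cvtColor(c["image"],cv2.COLOR_RGB2HSV)
    p=[int(v) for v in proj(c,[[599,44,105]])[0]]; a,b=cent(c,p,"orange",16); print(n,"stopper",b,at(c,a,103))
    q=[int(v) for v in proj(c,[[431,285,104]])[0]]; a,b=cent(c,q,"black",14); print(n,"knob",b,at(c,a,104))
print("knob pred wrist",proj(w,[[431,285,114]]))
w2=cv2.resize(w["image"],(528,330)); s2=cv2.resize(s["image"][90:250,190:360],(264,250))
o=np.zeros((330,800,3),np.uint8); o[:,:528]=w2; o[:250,528:792]=s2; cv2.imwrite("pics/w7.png",o[:,:,::-1])
```

```text
[448.29622478 245.97224192 215.36849004]
t stopper [307, 200, 11, 11, 91] [598.5  43.5 103. ]
t knob [191, 268, 13, 21, 122] [446.3 284.3 104. ]
s stopper [316, 170, 12, 10, 92] [600.9  54.9 103. ]
s knob [225, 116, 8, 10, 62] [432.1 291.3 104. ]
knob pred wrist [[295.55676108 146.31781045]]
```

View pics/w7.png

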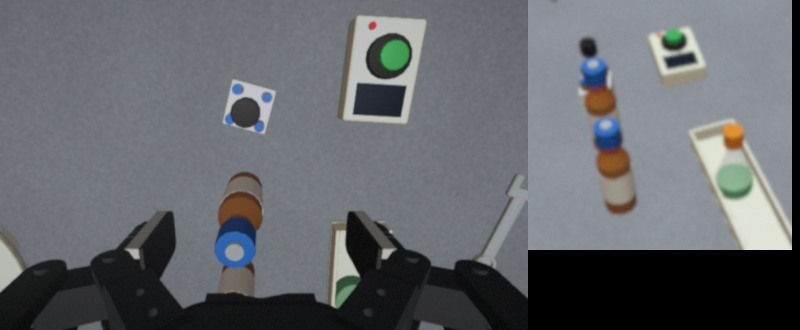

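Request:
send_rows(
  delta_pos=[
    [-0.6,1.5,0],
    [-1.2,3,0],
    [-1.75,4.6,0],
    [-1.75,4.6,0],
    [-1.75,4.6,0],
  ],
  angular=[
    [0,0,-0.1],
    [0,0,-0.2],
    [0,0,-0.262],
    [0,0,-0.262],
    [0,0,-0.262],
  ],
)

```text
clock: 17.05
tool_pos: [433.2, 289.4, 215.2]
ee_rot: [-90.0, -0.0, -9.7]
ft_force: [-0.2, -0.5, 0.3]
width: 85.7
```

Run:
```python
from m import *
w=camera("wrist"); print(ctrl.state()["tool_pos"],ctrl.state()["ee_rot"][2])
p=[int(v) for v in proj(w,[[431.4,291.3,114]])[0]]
h=cv2.cvtColor(w["image"],cv2.COLOR_RGB2HSV)
m=((h[...,2]>130)&(h[...,1]<60)).astype(np.uint8); z=np.zeros_like(m); z[p[1]-60:p[1]+60,p[0]-55:p[0]+55]=1
m&=z; m=cv2.morphologyEx(m,cv2.MORPH_OPEN,np.ones((3,3))); print(cv2.minAreaRect(np.argwhere(m)[:,::-1].astype(np.float32)))
a,b=cent(w,p,"black",28); print(p,b,at(w,a,114)); 
P=w["image"][p[1]-80:p[1]+80,p[0]-100:p[0]+100]; cv2.imwrite("pics/x.png",P[:,:,::-1])
```

```text
[433.17293083 289.1781355  215.18026843] -9.68005970252943
((326.2789001464844, 203.9877166748047), (107.16046142578125, 78.3061752319336), 87.47388458251953)
[312, 201] [301, 180, 27, 13, 90] [434.6 303.8 114. ]
```

Run:
```python
from m import *
w=camera("wrist"); g=w["image"].max(2).astype(int)
p=[int(v) for v in proj(w,[[431.4,291.3,114]])[0]]
for th in (55,65,75):
    m=(g<th).astype(np.uint8); m[:p[1]-30]=0;m[p[1]+30:]=0;m[:,:p[0]-30]=0;m[:,p[0]+30:]=0
    n,l,s,ce=cv2.connectedComponentsWithStats(m); i=1+np.argmax(s[1:,4]); print(th,s[i],ce[i],at(w,ce[i],114))
print(g[p[1]-30:p[1]+30:4,p[0]-30:p[0]+30:5])
```

```text
55 [297 179  32  36 652] [313.53680982 198.98773006] [432.3 292.5 114. ]
65 [297 178  33  38 947] [312.57127772 197.08236536] [431.8 294.  114. ]
75 [296 178  34  38 976] [312.55942623 197.10758197] [431.8 294.  114. ]
[[127 148 189 186 202 202 202 202 202 194 184 199]
 [127 145 202 202 202 202 153 193 202 202 202 199]
 [127 147 203 201 202 170  70  85 201 202 202 199]
 [126 143 201 202 137  39  41  38  74 202 202 198]
 [128 145 201 198  43  56  58  54  43 145 202 198]
 [128 151 189  74  57  57  60  57  56  44 123 197]
 [125 149 105  53  58  60  59  56  52  48 128 188]
 [126 143 179  54  56  54  52  53  50  50 178 171]
 [124 131 179  54  52  52  50  49  50  49 179 184]
 [126 128 137  96  52  52  51  51  49  55 149 127]
 [129 126 124 129  50  47  49  48  46 123 130 128]
 [127 127 125 127 121  54  47  56 112 127 130 129]
 [128 127 128 131 130 128 131 123 127 127 131 130]
 [126 125 126 126 126 129 127 128 133 128 129 129]
 [125 126 127 127 123 128 130 125 130 128 129 128]]
```

Request:
send_rows(
  delta_pos=[
    [-0.1,0.3,-3],
    [-0.1,0.3,-6],
    [-0.1,0.3,-9],
    [-0.1,0.3,-12],
    [-0.1,0.3,-13.4],
  ],
  angular=[
    [0,0,0],
    [0,0,0],
    [0,0,0],
    [0,0,0],
    [0,0,0],
  ],
)

```text
clock: 17.65
tool_pos: [431.1, 291.7, 79.1]
ee_rot: [-90.1, 0.1, -9.7]
ft_force: [0.1, -0.0, 1.2]
width: 85.4
```

Request:
send_rows(
  delta_pos=[
    [0,0,0],
    [0,0,0],
    [0,0,0],
    [0,0,0],
    [0,0,0],
  ],
  angular=[
    [0,0,0],
    [0,0,0],
    [0,0,0],
    [0,0,0],
    [0,0,0],
  ],
  grip=-1,
  squeeze=40,
)

```text
clock: 18.15
tool_pos: [432.0, 293.3, 82.3]
ee_rot: [-89.9, -0.1, -9.7]
ft_force: [-0.7, -1.1, 7.9]
width: 24.7
```

Request:
send_rows(
  delta_pos=[
    [0,0,0],
    [0,0,0],
    [0,0,0],
    [0,0,0],
    [0,0,0],
  ],
  angular=[
    [0,0,0],
    [0,0,0],
    [0,0,0],
    [0,0,0],
    [0,0,0],
  ],
)

```text
clock: 18.65
tool_pos: [432.0, 293.3, 82.3]
ee_rot: [-89.9, -0.1, -9.7]
ft_force: [-2.2, -1.2, 7.7]
width: 25.0
```

Request:
send_rows(
  delta_pos=[
    [0,0,1],
    [0,0,3],
    [0,0,5],
    [0,0,7],
    [0,0,8],
  ],
  angular=[
    [0,0,0],
    [0,0,0],
    [0,0,0],
    [0,0,0],
    [0,0,0],
  ],
)

```text
clock: 19.15
tool_pos: [432.1, 293.4, 163.6]
ee_rot: [-89.9, -0.1, -9.7]
ft_force: [0.4, 0.6, -1.8]
width: 24.8
```

Request:
send_rows(
  delta_pos=[
    [3.5,-2,0],
    [7,-4.5,0],
    [10,-7.5,0],
    [13,-11,0],
    [15,-14.5,0],
  ],
  angular=[
    [0,0,0.06],
    [0,0,0.12],
    [0,0,0.18],
    [0,0,0.24],
    [0,0,0.262],
  ],
)

```text
clock: 19.65
tool_pos: [583.3, 146.5, 161.4]
ee_rot: [-90.0, -0.0, 5.4]
ft_force: [0.3, 0.5, -1.6]
width: 25.2
```

Request:
send_rows(
  delta_pos=[
    [0.7,-2,0],
    [1.2,-3.9,0],
    [1.2,-3.9,0],
    [1.2,-3.9,0],
  ],
  angular=[
    [0,0,0],
    [0,0,0],
    [0,0,0],
    [0,0,0],
  ],
)

```text
clock: 20.05
tool_pos: [593.4, 108.9, 161.3]
ee_rot: [-90.0, 0.0, 5.2]
ft_force: [-0.0, 0.2, -1.8]
width: 24.7
```

Run:
```python
from m import *
w=camera("wrist"); s=camera("side"); print(ctrl.state()["tool_pos"],ctrl.state()["ee_rot"][2])
w2=cv2.resize(w["image"],(528,330)); s2=cv2.resize(s["image"][90:250,190:360],(264,250))
o=np.zeros((330,800,3),np.uint8); o[:,:528]=w2; o[:250,528:792]=s2; cv2.imwrite("pics/w8.png",o[:,:,::-1])
u=np.array([-.0925,.9957,0]);v=np.array([.9957,.0925,0]);C=np.array([604.5,-12.5,30])
print((proj(w,[C+a*36*v+b*165*u for a,b in((-1,1),(1,1))])*.825).round())
```

```text
[593.24082734 109.69290687 161.32355581] 5.298552943743778
[[222. 115.]
 [298. 115.]]
```

View pics/w8.png

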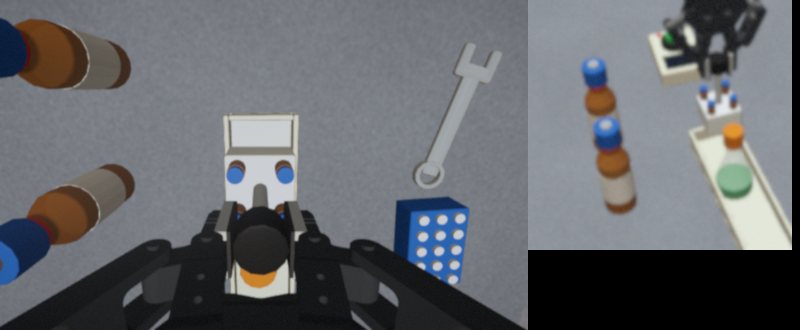

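Request:
send_rows(
  delta_pos=[
    [0,0,-2],
    [0,0,-4],
    [0,0,-5],
    [0,0,-6],
    [0,0,-6.7],
  ],
  angular=[
    [0,0,0],
    [0,0,0],
    [0,0,0],
    [0,0,0],
    [0,0,0],
  ],
)

```text
clock: 20.65
tool_pos: [593.6, 109.4, 93.8]
ee_rot: [-90.0, 0.0, 5.3]
ft_force: [0.5, -0.5, -2.3]
width: 24.4
```

Request:
send_rows(
  delta_pos=[
    [0,0,-0.3],
    [0,0,-0.5],
    [0,0,-0.7],
    [0,0,-0.7],
  ],
  angular=[
    [0,0,0],
    [0,0,0],
    [0,0,0],
    [0,0,0],
  ],
)

```text
clock: 21.05
tool_pos: [593.8, 109.0, 87.5]
ee_rot: [-90.0, -0.0, 5.3]
ft_force: [-0.6, 0.0, -1.1]
width: 24.6
```

Request:
send_rows(
  delta_pos=[
    [0,0,-0.1],
    [0,0,-0.2],
    [0,0,-0.2],
  ],
  angular=[
    [0,0,0],
    [0,0,0],
    [0,0,0],
  ],
)

```text
clock: 21.35
tool_pos: [594.2, 109.0, 87.3]
ee_rot: [-90.0, -0.1, 5.3]
ft_force: [-7.1, -1.2, 26.0]
width: 24.7
```

Request:
send_rows(
  delta_pos=[
    [0,0,0.1],
    [0,0,0.1],
    [0,0,0.1],
    [0,0,0.1],
    [0,0,0.1],
  ],
  angular=[
    [0,0,0],
    [0,0,0],
    [0,0,0],
    [0,0,0],
    [0,0,0],
  ],
  grip=1,
)

```text
clock: 21.85
tool_pos: [593.5, 109.1, 86.1]
ee_rot: [-90.0, 0.0, 5.3]
ft_force: [-0.7, 0.5, 0.4]
width: 85.5
```

Request:
send_rows(
  delta_pos=[
    [0,0,2],
    [0,0,5],
    [0,0,8],
    [0,0,11],
    [0,0,14.5],
  ],
  angular=[
    [0,0,0],
    [0,0,0],
    [0,0,0],
    [0,0,0],
    [0,0,0],
  ],
)

```text
clock: 22.35
tool_pos: [593.1, 109.0, 231.9]
ee_rot: [-90.0, 0.1, 5.3]
ft_force: [0.7, 0.9, 0.1]
width: 85.6
```

Request:
send_rows(
  delta_pos=[
    [-4,1.9,0],
    [-8,3.8,0],
    [-12,5.7,0],
    [-16.05,7.6,0],
    [-16.05,7.6,0],
  ],
  angular=[
    [0,0,0],
    [0,0,0],
    [0,0,0],
    [0,0,0],
    [0,0,0],
  ],
)

```text
clock: 22.85
tool_pos: [428.2, 186.2, 231.2]
ee_rot: [-90.0, 0.2, 5.4]
ft_force: [-0.6, 0.1, -0.8]
width: 85.3
```

Run:
```python
from m import *
w=camera("wrist"); s=camera("side"); t=camera("top"); print(ctrl.state()["tool_pos"],ctrl.state()["ee_rot"][2])
w2=cv2.resize(w["image"],(528,330)); s2=cv2.resize(s["image"][90:250,190:360],(264,250))
o=np.zeros((330,800,3),np.uint8); o[:,:528]=w2; o[:250,528:792]=s2; cv2.imwrite("pics/w9.png",o[:,:,::-1])
print(proj(w,[[433,185.7,153]])*.825)
p=[int(v) for v in proj(w,[[433,185.7,153]])[0]]; a,b=cent(w,p,"blue",60); print(b)
```

```text
[433.61687895 185.13756986 231.51927392] 5.301398688807748
[[266.37521663 176.36717462]]
[299, 184, 49, 54, 1599]
```

View pics/w9.png

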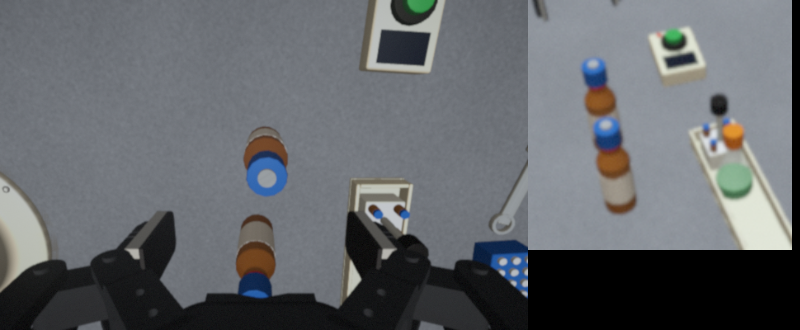

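Request:
send_rows(
  delta_pos=[
    [0,0,-3],
    [0,0,-6],
    [0,0,-9],
    [0,0,-11.35],
    [0,0,-11.35],
  ],
  angular=[
    [0,0,0],
    [0,0,0],
    [0,0,0],
    [0,0,0],
    [0,0,0],
  ],
)

```text
clock: 23.5
tool_pos: [432.7, 184.2, 115.3]
ee_rot: [-90.1, 0.2, 5.2]
ft_force: [0.5, 0.2, 0.3]
width: 85.3
```

Request:
send_rows(
  delta_pos=[
    [0,0,0],
    [0,0,0],
    [0,0,0],
    [0,0,0],
    [0,0,0],
  ],
  angular=[
    [0,0,0],
    [0,0,0],
    [0,0,0],
    [0,0,0],
    [0,0,0],
  ],
  grip=-1,
  squeeze=60,
)

```text
clock: 24.0
tool_pos: [433.7, 185.2, 118.9]
ee_rot: [-90.0, -0.1, 5.3]
ft_force: [-1.1, -0.6, 12.0]
width: 32.5
```

Request:
send_rows(
  delta_pos=[
    [0,0,0],
    [0,0,0],
    [0,0,0],
    [0,0,0],
    [0,0,0],
  ],
  angular=[
    [0,0,0],
    [0,0,0],
    [0,0,0],
    [0,0,0],
    [0,0,0],
  ],
)

```text
clock: 24.5
tool_pos: [433.7, 185.3, 118.9]
ee_rot: [-90.0, -0.1, 5.3]
ft_force: [-1.9, -1.1, 11.4]
width: 32.9
```

Request:
send_rows(
  delta_pos=[
    [0,0,1],
    [0,0,3],
    [0,0,5],
    [0,0,7],
    [0,0,8],
  ],
  angular=[
    [0,0,0],
    [0,0,0],
    [0,0,0],
    [0,0,0],
    [0,0,0],
  ],
)

```text
clock: 25.0
tool_pos: [433.5, 185.2, 199.8]
ee_rot: [-90.0, -0.1, 5.3]
ft_force: [0.4, 0.2, -4.3]
width: 32.4
```

Request:
send_rows(
  delta_pos=[
    [2.0,-4,0],
    [4,-8,0],
    [6,-12,0],
    [8,-16,0],
    [10,-20.2,0],
  ],
  angular=[
    [0,0,0],
    [0,0,0],
    [0,0,0],
    [0,0,0],
    [0,0,0],
  ],
)

```text
clock: 25.5
tool_pos: [533.4, -18.6, 197.8]
ee_rot: [-90.0, 0.0, 5.3]
ft_force: [1.4, 1.3, -4.6]
width: 32.6
```

Request:
send_rows(
  delta_pos=[
    [2,-0.1,0],
    [4,-0.1,0],
    [6,-0.1,0],
    [7.2,-0.1,0],
    [7.2,-0.1,0],
  ],
  angular=[
    [0,0,0],
    [0,0,0],
    [0,0,0],
    [0,0,0],
    [0,0,0],
  ],
)

```text
clock: 26.0
tool_pos: [606.1, -18.0, 197.5]
ee_rot: [-90.0, -0.0, 5.3]
ft_force: [-0.6, 0.3, -4.6]
width: 32.1
```

Request:
send_rows(
  delta_pos=[
    [0,0,-1.5],
    [0,0,-3],
    [0,0,-4.5],
    [0,0,-6],
    [0,0,-6.8],
  ],
  angular=[
    [0,0,0],
    [0,0,0],
    [0,0,0],
    [0,0,0],
    [0,0,0],
  ],
)

```text
clock: 26.5
tool_pos: [603.6, -17.8, 128.6]
ee_rot: [-90.0, 0.1, 5.3]
ft_force: [-1.2, -0.2, -5.4]
width: 32.5
```

Request:
send_rows(
  delta_pos=[
    [0,0,-0.3],
    [0,0,-0.5],
    [0,0,-0.5],
  ],
  angular=[
    [0,0,0],
    [0,0,0],
    [0,0,0],
  ],
)

```text
clock: 26.8
tool_pos: [605.2, -18.0, 125.1]
ee_rot: [-90.0, -0.0, 5.3]
ft_force: [-0.3, 0.3, -3.9]
width: 32.3
```

Request:
send_rows(
  delta_pos=[
    [0,0,-0.1],
    [0,0,-0.1],
    [0,0,-0.1],
  ],
  angular=[
    [0,0,0],
    [0,0,0],
    [0,0,0],
  ],
)

```text
clock: 27.1
tool_pos: [605.2, -18.0, 124.0]
ee_rot: [-90.0, -0.0, 5.3]
ft_force: [0.3, -0.3, -3.8]
width: 32.6
```

Request:
send_rows(
  delta_pos=[
    [0,0,-0.1],
    [0,0,-0.1],
  ],
  angular=[
    [0,0,0],
    [0,0,0],
  ],
)

```text
clock: 27.3
tool_pos: [605.5, -18.1, 124.0]
ee_rot: [-90.0, -0.1, 5.3]
ft_force: [-3.4, 0.0, 11.6]
width: 32.9
```

Request:
send_rows(
  delta_pos=[
    [0,0,0],
    [0,0,0],
    [0,0,0],
    [0,0,0],
    [0,0,0],
  ],
  angular=[
    [0,0,0],
    [0,0,0],
    [0,0,0],
    [0,0,0],
    [0,0,0],
  ],
  grip=1,
)

```text
clock: 27.8
tool_pos: [605.1, -18.0, 122.7]
ee_rot: [-90.0, 0.0, 5.3]
ft_force: [0.7, 0.4, 0.7]
width: 85.3
```

Request:
send_rows(
  delta_pos=[
    [0,0,1],
    [0,0,3],
    [0,0,6],
    [0,0,9],
    [0,0,11],
  ],
  angular=[
    [0,0,0],
    [0,0,0],
    [0,0,0],
    [0,0,0],
    [0,0,0],
  ],
)

```text
clock: 28.3
tool_pos: [605.6, -18.0, 235.7]
ee_rot: [-90.0, -0.1, 5.3]
ft_force: [0.2, -0.2, -1.1]
width: 85.3
```

Request:
send_rows(
  delta_pos=[
    [-4,2,0],
    [-8,4,0],
    [-12,6,0],
    [-16,7.85,0],
    [-17.1,7.85,0],
  ],
  angular=[
    [0,0,0],
    [0,0,0],
    [0,0,0],
    [0,0,0],
    [0,0,0],
  ],
)

```text
clock: 28.8
tool_pos: [430.1, 62.1, 233.3]
ee_rot: [-90.0, 0.1, 5.4]
ft_force: [-0.3, 0.3, 0.1]
width: 85.4
```

```bash
cat > q.py <<'E'
import sys
from m import *
P=eval(sys.argv[1])
w=camera("wrist"); print(ctrl.state()["tool_pos"].round(1))
p=proj(w,[P])[0]; a,b=cent(w,[int(v) for v in p],"blue",60)
print(p.round(1),b,"cap top by bottom edge:",(b[0]+b[2]/2,b[1]+b[3]-b[2]/2),at(w,(b[0]+b[2]/2,b[1]+b[3]-b[2]/2),153))
E
python3 q.py "[434.2,60.5,153]"
python3 - <<'E'
from m import *
s=camera("side")
for k,P in dict(spent=[552.5,-342,153],b0=[605.5,-18,158]).items():
    p=[int(v) for v in proj(s,[P])[0]]; print(k,p,cent(s,p,"white" if k=="spent" else "blue",14)[1])
E
```

```text
[430.6  61.4 233.5]
[321.6 214.2] [297, 184, 49, 53, 1570] cap top by bottom edge: (321.5, 212.5) [434.   61.7 153. ]
spent [357, 340] [343, 326, 28, 28, 671]
b0 [333, 179] [326, 176, 16, 17, 183]
```

Request:
send_rows(
  delta_pos=[
    [0,0,-3],
    [0,0,-6],
    [0,0,-9],
    [0,0,-11.5],
    [0,0,-11.5],
  ],
  angular=[
    [0,0,0],
    [0,0,0],
    [0,0,0],
    [0,0,0],
    [0,0,0],
  ],
)

```text
clock: 29.4
tool_pos: [434.1, 60.1, 115.7]
ee_rot: [-90.0, 0.2, 5.2]
ft_force: [-0.6, -0.0, 0.4]
width: 85.3
```

Request:
send_rows(
  delta_pos=[
    [0,0,0],
    [0,0,0],
  ],
  angular=[
    [0,0,0],
    [0,0,0],
  ],
)

```text
clock: 29.6
tool_pos: [435.4, 60.4, 118.9]
ee_rot: [-90.0, -0.1, 5.3]
ft_force: [-0.6, 0.6, 1.0]
width: 85.3
```

Request:
send_rows(
  delta_pos=[
    [0,0,0],
    [0,0,0],
    [0,0,0],
    [0,0,0],
    [0,0,0],
  ],
  angular=[
    [0,0,0],
    [0,0,0],
    [0,0,0],
    [0,0,0],
    [0,0,0],
  ],
  grip=-1,
  squeeze=60,
)

```text
clock: 30.1
tool_pos: [434.3, 60.6, 118.3]
ee_rot: [-90.0, -0.0, 5.3]
ft_force: [-2.0, -0.6, 12.4]
width: 32.6
```

Request:
send_rows(
  delta_pos=[
    [0,0,0],
    [0,0,0],
    [0,0,0],
    [0,0,0],
    [0,0,0],
  ],
  angular=[
    [0,0,0],
    [0,0,0],
    [0,0,0],
    [0,0,0],
    [0,0,0],
  ],
)

```text
clock: 30.6
tool_pos: [434.3, 60.6, 118.3]
ee_rot: [-90.0, -0.0, 5.3]
ft_force: [-2.4, -0.5, 12.3]
width: 33.2
```

Request:
send_rows(
  delta_pos=[
    [0,0,1],
    [0,0,3],
    [0,0,5],
    [0,0,7],
    [0,0,8],
  ],
  angular=[
    [0,0,0],
    [0,0,0],
    [0,0,0],
    [0,0,0],
    [0,0,0],
  ],
)

```text
clock: 31.1
tool_pos: [434.4, 60.6, 199.5]
ee_rot: [-90.0, -0.1, 5.3]
ft_force: [0.3, -0.3, -5.3]
width: 32.4
```

Request:
send_rows(
  delta_pos=[
    [2,-2.7,0],
    [4,-5.4,0],
    [6,-8.2,0],
    [8,-11,0],
    [10,-13.75,0],
  ],
  angular=[
    [0,0,0],
    [0,0,0],
    [0,0,0],
    [0,0,0],
    [0,0,0],
  ],
)

```text
clock: 31.6
tool_pos: [534.3, -78.2, 197.5]
ee_rot: [-90.0, 0.1, 5.3]
ft_force: [0.8, 0.3, -4.4]
width: 32.6
```

Request:
send_rows(
  delta_pos=[
    [2,0,0],
    [4,0,0],
    [6,0,0],
    [7.6,0,0],
    [7.6,0,0],
  ],
  angular=[
    [0,0,0],
    [0,0,0],
    [0,0,0],
    [0,0,0],
    [0,0,0],
  ],
)

```text
clock: 32.1
tool_pos: [611.5, -77.0, 197.2]
ee_rot: [-90.0, -0.0, 5.3]
ft_force: [-0.8, 0.1, -4.6]
width: 32.8
```

Request:
send_rows(
  delta_pos=[
    [0,0,0],
    [0,0,0],
  ],
  angular=[
    [0,0,0],
    [0,0,0],
  ],
)

```text
clock: 32.3
tool_pos: [609.2, -76.8, 197.5]
ee_rot: [-90.0, 0.1, 5.3]
ft_force: [-0.4, 0.6, -4.7]
width: 32.4
```

Request:
send_rows(
  delta_pos=[
    [0.05,0,-1.5],
    [0.05,0,-3],
    [0.05,0,-4.5],
    [0.05,0,-6],
    [0.05,0,-6.8],
  ],
  angular=[
    [0,0,0],
    [0,0,0],
    [0,0,0],
    [0,0,0],
    [0,0,0],
  ],
)

```text
clock: 32.8
tool_pos: [609.5, -76.8, 128.7]
ee_rot: [-90.0, 0.1, 5.3]
ft_force: [0.3, -0.4, -5.3]
width: 32.7
```

Request:
send_rows(
  delta_pos=[
    [0,0,-0.3],
    [0,0,-0.5],
    [0,0,-0.5],
  ],
  angular=[
    [0,0,0],
    [0,0,0],
    [0,0,0],
  ],
)

```text
clock: 33.1
tool_pos: [610.7, -77.0, 125.2]
ee_rot: [-90.0, -0.0, 5.3]
ft_force: [-0.1, 0.3, -4.8]
width: 32.6
```

Request:
send_rows(
  delta_pos=[
    [0,0,-0.1],
    [0,0,-0.1],
  ],
  angular=[
    [0,0,0],
    [0,0,0],
  ],
)

```text
clock: 33.3
tool_pos: [610.8, -77.0, 124.1]
ee_rot: [-90.0, -0.0, 5.3]
ft_force: [0.1, 0.7, -4.9]
width: 32.4
```

Request:
send_rows(
  delta_pos=[
    [0,0,-0.1],
    [0,0,-0.1],
  ],
  angular=[
    [0,0,0],
    [0,0,0],
  ],
)

```text
clock: 33.5
tool_pos: [611.0, -77.1, 123.4]
ee_rot: [-90.0, -0.1, 5.3]
ft_force: [-0.9, 0.3, 3.5]
width: 32.9
```

Request:
send_rows(
  delta_pos=[
    [0,0,0],
    [0,0,0],
    [0,0,0],
    [0,0,0],
    [0,0,0],
  ],
  angular=[
    [0,0,0],
    [0,0,0],
    [0,0,0],
    [0,0,0],
    [0,0,0],
  ],
  grip=1,
)

```text
clock: 34.0
tool_pos: [610.6, -77.0, 122.8]
ee_rot: [-90.0, -0.0, 5.3]
ft_force: [0.1, 0.0, 0.2]
width: 85.4
```

Request:
send_rows(
  delta_pos=[
    [0,0,1],
    [0,0,3],
    [0,0,6],
    [0,0,9],
    [0,0,11],
  ],
  angular=[
    [0,0,0],
    [0,0,0],
    [0,0,0],
    [0,0,0],
    [0,0,0],
  ],
)

```text
clock: 34.5
tool_pos: [611.1, -77.1, 235.8]
ee_rot: [-90.0, -0.1, 5.3]
ft_force: [0.4, -0.0, 0.4]
width: 85.5
```

Request:
send_rows(
  delta_pos=[
    [-4,-2.6,0],
    [-8,-5.2,0],
    [-12,-7.8,0],
    [-15.5,-10,0],
    [-17,-11.05,0],
  ],
  angular=[
    [0,0,0],
    [0,0,0],
    [0,0,0],
    [0,0,0],
    [0,0,0],
  ],
)

```text
clock: 35.0
tool_pos: [437.9, -188.5, 233.6]
ee_rot: [-90.0, 0.0, 5.2]
ft_force: [-0.0, -0.0, -0.2]
width: 85.5
```

Request:
send_rows(
  delta_pos=[
    [0,0,0],
    [0,0,0],
    [0,0,0],
  ],
  angular=[
    [0,0,0],
    [0,0,0],
    [0,0,0],
  ],
)

```text
clock: 35.3
tool_pos: [441.3, -187.2, 233.1]
ee_rot: [-90.0, -0.0, 5.3]
ft_force: [0.0, -0.1, -0.6]
width: 85.6
```

```bash
python3 q.py "[441.1,-187.5,153]"; python3 -c "
from h import *
s=camera('side'); save(s,'s10.png')"
```

```text
[ 441.3 -187.1  232.9]
[315.1 211.8] [291, 181, 49, 53, 1580] cap top by bottom edge: (315.5, 209.5) [ 441.2 -185.9  153. ]
```

View pics/s10.png

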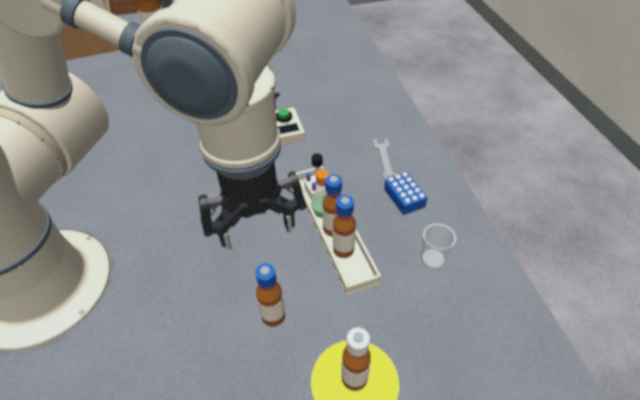

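Request:
send_rows(
  delta_pos=[
    [0,0.05,-3],
    [0,0.05,-6],
    [0,0.05,-9],
    [0,0.05,-11.5],
    [0,0.05,-11.5],
  ],
  angular=[
    [0,0,0],
    [0,0,0],
    [0,0,0],
    [0,0,0],
    [0,0,0],
  ],
)

```text
clock: 35.9
tool_pos: [439.6, -185.8, 115.4]
ee_rot: [-89.8, 0.2, 5.3]
ft_force: [-0.8, -0.8, 0.5]
width: 85.1
```

Request:
send_rows(
  delta_pos=[
    [0,0,0],
    [0,0,0],
  ],
  angular=[
    [0,0,0],
    [0,0,0],
  ],
)

```text
clock: 36.1
tool_pos: [441.4, -187.2, 118.9]
ee_rot: [-90.1, -0.1, 5.3]
ft_force: [0.3, 0.1, 0.9]
width: 85.6
```

Request:
send_rows(
  delta_pos=[
    [0,0,0],
    [0,0,0],
    [0,0,0],
    [0,0,0],
    [0,0,0],
  ],
  angular=[
    [0,0,0],
    [0,0,0],
    [0,0,0],
    [0,0,0],
    [0,0,0],
  ],
  grip=-1,
  squeeze=60,
)

```text
clock: 36.6
tool_pos: [441.0, -187.2, 118.3]
ee_rot: [-90.0, -0.1, 5.3]
ft_force: [-0.6, 1.6, 9.3]
width: 32.6
```

Request:
send_rows(
  delta_pos=[
    [0,0,0],
    [0,0,0],
    [0,0,0],
    [0,0,0],
    [0,0,0],
  ],
  angular=[
    [0,0,0],
    [0,0,0],
    [0,0,0],
    [0,0,0],
    [0,0,0],
  ],
)

```text
clock: 37.1
tool_pos: [441.0, -187.2, 118.3]
ee_rot: [-90.0, -0.1, 5.3]
ft_force: [0.3, 1.2, 8.7]
width: 32.8
```

Request:
send_rows(
  delta_pos=[
    [0,0,1],
    [0,0,3],
    [0,0,5],
    [0,0,7],
    [0,0,8],
  ],
  angular=[
    [0,0,0],
    [0,0,0],
    [0,0,0],
    [0,0,0],
    [0,0,0],
  ],
)

```text
clock: 37.6
tool_pos: [440.8, -187.1, 199.5]
ee_rot: [-90.1, -0.1, 5.3]
ft_force: [1.2, -0.3, -5.3]
width: 32.7
```

Request:
send_rows(
  delta_pos=[
    [3,1,0],
    [6,2,0],
    [9,3,0],
    [12,4,0],
    [15,5.0,0],
  ],
  angular=[
    [0,0,0],
    [0,0,0],
    [0,0,0],
    [0,0,0],
    [0,0,0],
  ],
)

```text
clock: 38.1
tool_pos: [591.3, -136.2, 197.4]
ee_rot: [-90.0, 0.1, 5.3]
ft_force: [0.2, -1.9, -4.6]
width: 32.7
```

Request:
send_rows(
  delta_pos=[
    [1.5,0,0],
    [2.5,0,0],
    [2.5,0,0],
    [2.5,0,0],
    [2.5,0,0],
  ],
  angular=[
    [0,0,0],
    [0,0,0],
    [0,0,0],
    [0,0,0],
    [0,0,0],
  ],
)

```text
clock: 38.6
tool_pos: [614.6, -137.2, 197.7]
ee_rot: [-90.0, 0.0, 5.2]
ft_force: [-0.6, 0.1, -5.5]
width: 32.3
```

Request:
send_rows(
  delta_pos=[
    [0,0,-1.5],
    [0,0,-3],
    [0,0,-4.5],
    [0,0,-6],
    [0,0,-6.8],
  ],
  angular=[
    [0,0,0],
    [0,0,0],
    [0,0,0],
    [0,0,0],
    [0,0,0],
  ],
)

```text
clock: 39.1
tool_pos: [614.5, -137.0, 128.8]
ee_rot: [-90.0, 0.1, 5.2]
ft_force: [0.3, 0.2, -5.8]
width: 32.8
```

Request:
send_rows(
  delta_pos=[
    [0,0,-0.3],
    [0,0,-0.6],
    [0,0,-0.6],
  ],
  angular=[
    [0,0,0],
    [0,0,0],
    [0,0,0],
  ],
)

```text
clock: 39.4
tool_pos: [615.7, -137.0, 124.0]
ee_rot: [-90.0, -0.0, 5.3]
ft_force: [-0.1, 0.7, -5.0]
width: 32.5
```

Request:
send_rows(
  delta_pos=[
    [0,0,-0.1],
    [0,0,-0.1],
  ],
  angular=[
    [0,0,0],
    [0,0,0],
  ],
)

```text
clock: 39.6
tool_pos: [616.0, -137.1, 123.4]
ee_rot: [-90.0, -0.1, 5.3]
ft_force: [-0.6, 0.1, -1.5]
width: 32.5
```

Request:
send_rows(
  delta_pos=[
    [0,0,0],
    [0,0,0],
    [0,0,0],
    [0,0,0],
    [0,0,0],
  ],
  angular=[
    [0,0,0],
    [0,0,0],
    [0,0,0],
    [0,0,0],
    [0,0,0],
  ],
  grip=1,
)

```text
clock: 40.1
tool_pos: [615.6, -137.0, 122.8]
ee_rot: [-90.0, -0.0, 5.3]
ft_force: [0.1, -0.1, 0.0]
width: 85.1
```

Request:
send_rows(
  delta_pos=[
    [0,0,1],
    [0,0,3],
    [0,0,6],
    [0,0,9],
    [0,0,11],
  ],
  angular=[
    [0,0,0],
    [0,0,0],
    [0,0,0],
    [0,0,0],
    [0,0,0],
  ],
)

```text
clock: 40.6
tool_pos: [616.1, -137.1, 235.8]
ee_rot: [-90.1, -0.1, 5.3]
ft_force: [-0.1, 0.2, -0.2]
width: 85.9
```

Request:
send_rows(
  delta_pos=[
    [-0.5,4,0],
    [-1,8,0],
    [-1.5,12,0],
    [-2,16,0],
    [-2.5,20,0],
  ],
  angular=[
    [0,0,0],
    [0,0,0],
    [0,0,0],
    [0,0,0],
    [0,0,0],
  ],
  grip=-1,
)

```text
clock: 41.1
tool_pos: [590.3, 64.5, 233.7]
ee_rot: [-90.0, -0.0, 5.3]
ft_force: [1.4, 0.3, -0.5]
width: 12.2
```

Request:
send_rows(
  delta_pos=[
    [-0.5,4,0],
    [-1,8,0],
    [-1.5,12,0],
    [-1.6,16,0],
    [-1.6,20,0],
  ],
  angular=[
    [0,0,0],
    [0,0,0],
    [0,0,0],
    [0,0,0],
    [0,0,0],
  ],
)

```text
clock: 41.6
tool_pos: [574.2, 264.7, 233.8]
ee_rot: [-90.0, -0.0, 5.3]
ft_force: [1.0, 0.2, 0.3]
width: 0.1
```

Request:
send_rows(
  delta_pos=[
    [0,3,0],
    [0,4.5,0],
    [0,4.5,0],
  ],
  angular=[
    [0,0,0],
    [0,0,0],
    [0,0,0],
  ],
)

```text
clock: 41.9
tool_pos: [574.4, 309.5, 233.1]
ee_rot: [-90.0, -0.0, 5.4]
ft_force: [0.8, -0.7, -0.5]
width: -0.1
```

Run:
```python
from m import *
w=camera("wrist"); s=camera("side"); t=camera("top"); print(ctrl.state()["tool_pos"],ctrl.state()["width"])
B=[574.5,358,43]
L=[]
for n,c in(("w",w),("s",s),("t",t)):
    a,b=cent(c,[int(v) for v in proj(c,[B])[0]],"green",30); L.append(ray(c,a)); print(n,b,[at(c,a,z)[:2].tolist() for z in(36,40,44)])
A=sum(np.eye(3)-np.outer(d,d)/(d@d) for o,d in L); bb=sum((np.eye(3)-np.outer(d,d)/(d@d))@o for o,d in L); print("tri",np.linalg.solve(A,bb).round(1))
o,d=ray(w,(320,200)); print("wcam",o.round())
w2=cv2.resize(w["image"],(480,300)); s2=cv2.resize(s["image"][120:400,190:400],(315,420)); t2=cv2.resize(t["image"][160:300,150:530],(480,177))
O=np.zeros((480,800,3),np.uint8); O[:300,:480]=w2; O[:420,482:797]=s2; O[302:479,:480]=t2; cv2.imwrite("pics/w11.png",O[:,:,::-1])
```

```text
[574.68489624 306.87978484 232.96027507] -0.2438006280003894
w [305, 114, 31, 32, 784] [[574.3, 357.0], [574.2, 357.2], [574.1, 357.5]]
s [278, 109, 11, 9, 76] [[576.0, 371.4], [575.3, 366.1], [574.5, 360.9]]
t [169, 212, 14, 14, 157] [[575.6, 361.6], [575.1, 360.3], [574.6, 359.1]]
tri [574.1 357.9  46.6]
wcam [568. 376. 375.]
```

View pics/w11.png

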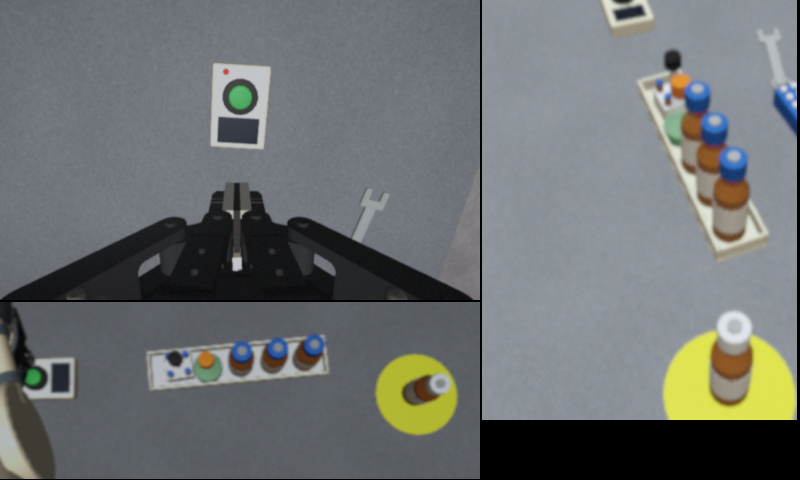

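Request:
send_rows(
  delta_pos=[
    [0,2.5,0],
    [0,5.0,-4],
    [0,5.0,-9],
    [0,5.0,-14],
    [0,5.0,-17],
  ],
  angular=[
    [0,0,0],
    [0,0,0],
    [0,0,0],
    [0,0,0],
    [0,0,0],
  ],
)

```text
clock: 42.55
tool_pos: [573.4, 355.8, 59.4]
ee_rot: [-90.1, 0.2, 5.2]
ft_force: [0.1, -0.4, -0.3]
width: -0.5
```

Request:
send_rows(
  delta_pos=[
    [0,0,0],
    [0,0,-0.3],
    [0,0,-0.6],
    [0,0,-0.9],
    [0,0,-0.9],
  ],
  angular=[
    [0,0,0],
    [0,0,0],
    [0,0,0],
    [0,0,0],
    [0,0,0],
  ],
)

```text
clock: 43.05
tool_pos: [575.0, 358.1, 54.7]
ee_rot: [-90.0, -0.1, 5.3]
ft_force: [0.7, 0.4, 0.3]
width: 0.0
```

Request:
send_rows(
  delta_pos=[
    [0,0,-0.2],
    [0,0,-0.4],
    [0,0,-0.4],
  ],
  angular=[
    [0,0,0],
    [0,0,0],
    [0,0,0],
  ],
)

```text
clock: 43.35
tool_pos: [574.9, 358.2, 49.9]
ee_rot: [-90.0, -0.0, 5.3]
ft_force: [1.4, 0.1, 2.6]
width: -0.2
```

Request:
send_rows(
  delta_pos=[
    [0,0,-0.1],
    [0,0,-0.2],
    [0,0,-0.3],
    [0,0,-0.3],
  ],
  angular=[
    [0,0,0],
    [0,0,0],
    [0,0,0],
    [0,0,0],
  ],
)

```text
clock: 43.75
tool_pos: [574.9, 358.2, 46.8]
ee_rot: [-90.0, -0.0, 5.3]
ft_force: [2.7, 0.9, 5.1]
width: -0.1
```

Request:
send_rows(
  delta_pos=[
    [0,0,-0.1],
    [0,0,-0.2],
    [0,0,-0.2],
  ],
  angular=[
    [0,0,0],
    [0,0,0],
    [0,0,0],
  ],
)

```text
clock: 44.05
tool_pos: [574.9, 358.3, 45.8]
ee_rot: [-90.0, -0.1, 5.3]
ft_force: [-1.3, -1.3, 17.9]
width: -0.0
```

Request:
send_rows(
  delta_pos=[
    [0,0,-0.05],
    [0,0,-0.05],
    [0,0,-0.05],
  ],
  angular=[
    [0,0,0],
    [0,0,0],
    [0,0,0],
  ],
)

```text
clock: 44.35
tool_pos: [575.0, 358.3, 45.7]
ee_rot: [-90.0, -0.1, 5.3]
ft_force: [-3.8, -1.7, 24.0]
width: -0.2
```

Run:
```python
from m import *
print(ctrl.state()["tool_pos"],ctrl.state()["ft_force"])
w=camera("wrist"); O=cv2.resize(w["image"][150:400,180:460],(784,600)); cv2.imwrite("pics/w12.png",O[:,:,::-1])
```

```text
[574.97072226 358.25535481  45.70994208] [-3.79180905 -1.71728613 23.99408044]
```

View pics/w12.png

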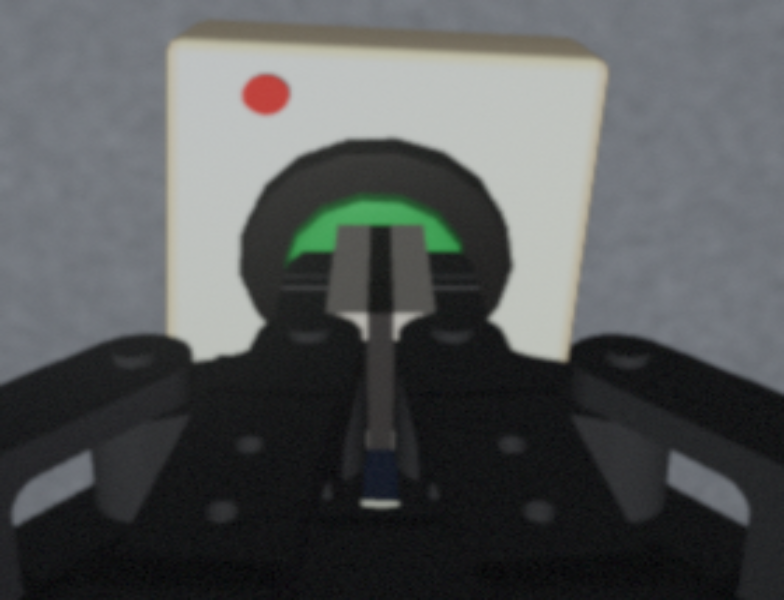

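Request:
send_rows(
  delta_pos=[
    [0,0,0.2],
    [0,0,0.2],
    [0,0,0.2],
    [0,0,0.2],
  ],
  angular=[
    [0,0,0],
    [0,0,0],
    [0,0,0],
    [0,0,0],
  ],
)

```text
clock: 44.8
tool_pos: [574.8, 358.2, 46.3]
ee_rot: [-90.0, -0.0, 5.3]
ft_force: [3.8, 3.0, 4.1]
width: 0.1
```

Request:
send_rows(
  delta_pos=[
    [0,0,0.2],
    [0,0,0.2],
    [0,0,0.2],
    [0,0,0.2],
  ],
  angular=[
    [0,0,0],
    [0,0,0],
    [0,0,0],
    [0,0,0],
  ],
)

```text
clock: 45.2
tool_pos: [574.6, 358.0, 48.2]
ee_rot: [-90.0, 0.0, 5.3]
ft_force: [3.5, 0.7, 2.4]
width: -0.1
```

Request:
send_rows(
  delta_pos=[
    [0,0,0.2],
    [0,0,0.2],
    [0,0,0.2],
    [0,0,0.2],
  ],
  angular=[
    [0,0,0],
    [0,0,0],
    [0,0,0],
    [0,0,0],
  ],
)

```text
clock: 45.6
tool_pos: [574.3, 357.9, 50.1]
ee_rot: [-90.0, 0.0, 5.3]
ft_force: [1.1, 1.0, 3.1]
width: -0.1
```

Request:
send_rows(
  delta_pos=[
    [0,0,0.2],
    [0,0,0.2],
    [0,0,0.2],
    [0,0,0.2],
  ],
  angular=[
    [0,0,0],
    [0,0,0],
    [0,0,0],
    [0,0,0],
  ],
)

```text
clock: 46.0
tool_pos: [574.3, 357.9, 52.1]
ee_rot: [-90.0, 0.0, 5.3]
ft_force: [-1.1, -0.6, 0.2]
width: 0.1
```

Request:
send_rows(
  delta_pos=[
    [0,0,3],
    [0,0,7],
    [0,0,11],
    [0,0,15],
    [0,0,18],
  ],
  angular=[
    [0,0,0],
    [0,0,0],
    [0,0,0],
    [0,0,0],
    [0,0,0],
  ],
)

```text
clock: 46.5
tool_pos: [574.8, 358.2, 235.0]
ee_rot: [-90.0, -0.1, 5.3]
ft_force: [0.4, 1.0, 0.4]
width: 0.0
```

Request:
send_rows(
  delta_pos=[
    [-3,4,0],
    [-6,8,0],
    [-9,12,0],
    [-9,12,0],
    [-9,12,0],
  ],
  angular=[
    [0,0,0],
    [0,0,0],
    [0,0,0],
    [0,0,0],
    [0,0,0],
  ],
)

```text
clock: 47.0
tool_pos: [483.6, 478.8, 232.1]
ee_rot: [-90.0, 0.0, 5.4]
ft_force: [-0.1, -1.1, 0.1]
width: 0.5
```

Run:
```python
from m import *
s=camera("side"); t=camera("top")
s2=cv2.resize(s["image"][90:400,190:450],(390,465)); t2=cv2.resize(t["image"][110:300,150:530],(400,200))
O=np.zeros((470,796,3),np.uint8); O[:465,:390]=s2; O[:200,394:794]=t2; O[210:460,394:794]=cv2.resize(t["image"][180:235,255:425],(400,250)); cv2.imwrite("pics/f.png",O[:,:,::-1])
```

```text
(no output)
```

View pics/f.png

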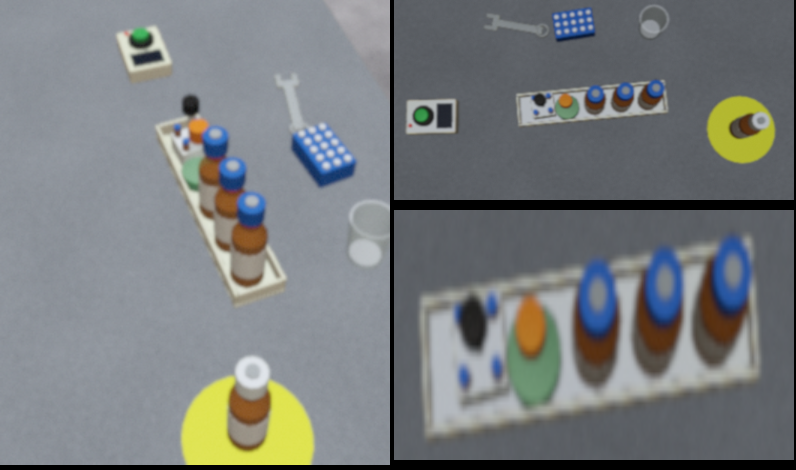

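Run:
```python
from m import *
from scipy.optimize import minimize
th=np.linspace(0,2*np.pi,60)
def circ(x,y,z,r): return np.c_[x+r*np.cos(th),y+r*np.sin(th),0*th+z]
u=np.array([-.0925,.9957]);v=np.array([.9957,.0925]);C=np.array([605.2,-12.5])
cs=[camera("top"),camera("side")]
ms=[]
for c in cs:
    h=cv2.cvtColor(c["image"],cv2.COLOR_RGB2HSV).astype(int); p=proj(c,[[599,44,15]])[0].astype(int)
    m=((h[...,0]>45)&(h[...,0]<90)&(h[...,1]>45)).astype(np.uint8); k=np.zeros_like(m); k[p[1]-20:p[1]+20,p[0]-20:p[0]+20]=1; ms.append(m&k)
    a,b=cent(c,proj(c,[[599,44,108]])[0].astype(int),"orange",14); print("stopper z108",at(c,a,108))
def mask(c,x,y,z0):
    S=8; pts=np.vstack([circ(x,y,z0,27),circ(x,y,z0+22,27)]); im=np.zeros((400*1,640),np.uint8)
    cv2.fillConvexPoly(im,cv2.convexHull((proj(c,pts)*16).astype(np.int32)),1,shift=4); return im
for z0 in (5,8,12):
    best=[]
    for c,m in zip(cs,ms):
        r=max(((mask(c,x,y,z0)&m).sum()/ (mask(c,x,y,z0)|m).sum(),x,y) for x in np.arange(590,609,1.) for y in np.arange(34,56,1.)); best.append(r)
    print(z0,[(round(float(r[0]),2),r[1],r[2],(v@(np.array(r[1:])-C)).round(1)) for r in best])
```

```text
stopper z108 [597.8  42.2 108. ]
stopper z108 [598.3  50.8 108. ]
5 [(0.51, np.float64(599.0), np.float64(44.0), np.float64(-0.9)), (0.33, np.float64(596.0), np.float64(52.0), np.float64(-3.2))]
8 [(0.51, np.float64(594.0), np.float64(43.0), np.float64(-6.0)), (0.33, np.float64(593.0), np.float64(50.0), np.float64(-6.4))]
12 [(0.5, np.float64(598.0), np.float64(43.0), np.float64(-2.0)), (0.33, np.float64(601.0), np.float64(40.0), np.float64(0.7))]
```

Request:
send_rows(
  delta_pos=[
    [1.5,-4,0],
    [3,-8,0],
    [4.5,-12,0],
    [6,-16,0],
    [7.5,-20,0],
  ],
  angular=[
    [0,0,0],
    [0,0,0],
    [0,0,0],
    [0,0,0],
    [0,0,0],
  ],
)

```text
clock: 47.7
tool_pos: [560.4, 275.4, 232.4]
ee_rot: [-90.0, -0.0, 5.2]
ft_force: [0.8, 0.2, 0.7]
width: 0.1
```

Request:
send_rows(
  delta_pos=[
    [1,-4,0],
    [2,-8,0],
    [3,-12,0],
    [4,-16,0],
    [4,-20,0],
  ],
  angular=[
    [0,0,0],
    [0,0,0],
    [0,0,0],
    [0,0,0],
    [0,0,0],
  ],
)

```text
clock: 48.2
tool_pos: [600.6, 75.1, 232.3]
ee_rot: [-90.0, -0.0, 5.2]
ft_force: [1.1, -0.2, 0.0]
width: -0.0
```

Request:
send_rows(
  delta_pos=[
    [0,-4,0],
    [0,-8,0],
    [0,-8,0],
    [0,-8,0],
    [0,-8,0],
  ],
  angular=[
    [0,0,0],
    [0,0,0],
    [0,0,0],
    [0,0,0],
    [0,0,0],
  ],
)

```text
clock: 48.7
tool_pos: [599.5, -1.8, 232.3]
ee_rot: [-90.0, 0.0, 5.2]
ft_force: [-0.0, 0.3, -0.1]
width: -0.1
```

```bash
cat > fl.py <<'E'
from m import *
w=camera("wrist"); save(w,"fl.png"); print(ctrl.state()["tool_pos"])
h=cv2.cvtColor(w["image"],cv2.COLOR_RGB2HSV).astype(int)
p=proj(w,[[599,44,119]])[0].astype(int); q=proj(w,[[599,44,20]])[0].astype(int); print(p,q)
a,b=cent(w,p,"orange",60); print("stopper",b,(b[0]+b[2]/2,b[1]+b[3]/2))
m=((h[...,0]>40)&(h[...,0]<90)&(h[...,1]>50)).astype(np.uint8)
n,l,s,ce=cv2.connectedComponentsWithStats(m); i=l[max(q[1]-10,0),q[0]] or 1+np.argmax(s[1:,4]); print("green",s[i],h[q[1]-10,q[0]])
th=np.linspace(0,2*np.pi,90)
def box(x,y,z,r):
    P=proj(w,np.c_[x+r*np.cos(th),y+r*np.sin(th),0*th+z]); return P.min(0).round(1),P.max(0).round(1)
print("exp stopper top r14",box(599,44,119,14),"base z27",box(599,44,27,27),"base z5",box(599,44,5,27))
C=np.array([605.2,-12.5]);v=np.array([.9957,.0925]);u=np.array([-.0925,.9957])
for x in(-36,-31,31,36):
    P=C+u*57+v*x; print("tray x",x,proj(w,[[*P,30]]).round(1))
# dump brightness row through base
print([(x,w["image"][q[1],x].tolist()) for x in range(q[0]-50,q[0]+51,4)])
E
python3 fl.py
```

```text
[599.55359409  -1.36060056 232.29334008]
[320 138] [319 130]
stopper [302, 127, 34, 31, 492] (319.0, 142.5)
green [323 108  21  42 281] [ 38  51 140]
exp stopper top r14 (array([301.4, 118.7]), array([339.8, 157.7])) base z27 (array([291.9, 102.2]), array([346.7, 158.1])) base z5 (array([293.3, 102.6]), array([344.8, 155.2]))
tray x -36 [[283.4 130.8]]
tray x -31 [[288.5 130.8]]
tray x 31 [[352.  130.7]]
tray x 36 [[357.1 130.7]]
[(269, [117, 121, 126]), (273, [119, 123, 129]), (277, [118, 120, 125]), (281, [120, 125, 130]), (285, [183, 182, 174]), (289, [154, 149, 135]), (293, [133, 167, 140]), (297, [134, 168, 139]), (301, [135, 167, 138]), (305, [191, 139, 65]), (309, [193, 147, 68]), (313, [193, 146, 67]), (317, [193, 146, 69]), (321, [193, 144, 66]), (325, [193, 142, 64]), (329, [193, 141, 63]), (333, [177, 125, 67]), (337, [124, 159, 129]), (341, [122, 158, 129]), (345, [168, 176, 174]), (349, [189, 191, 193]), (353, [176, 170, 154]), (357, [177, 176, 164]), (361, [118, 121, 127]), (365, [117, 121, 127]), (369, [114, 118, 125])]
```

```bash
python3 -c "
from bench import job
print(job.close_job())"
```

```text
the job is handed in; nothing more can be done
None
```

The changeover is done and the job was handed in at about 49 s of the 210 s limit; the hand-in reports no verdict.

- **Moves:** One spent bottle was present, and I stood it on the yellow mat. The flask, the rack and the three blue-capped bottles then went into the tray in one row with about 13 mm gaps. I pressed the green button last.
- **Final pictures:** They show the spent bottle upright on the mat and all five items upright in the tray. The beaker, spanner and vial box looked unmoved by eye.
- **Button:** It gave about 6 mm of spring travel and then a hard stop, where I pressed with 24 N.
- **Flask:** It sits about 3 mm off the row line towards the near wall, clear of it and within about 0.02 rad of upright in a close wrist measurement. Lowering it gave a brief 55 N wrist reading, probably its base brushing the wall (wrist limit 120 N).
- **Checks that disagreed or failed:**
  - An automatic outline fit of the flask base from the top and side cameras gave a poor, scattered result, so I relied on the wrist view instead.
  - The first network positions for the rack were about 10 mm off the position I measured and used.

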